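# Tilt-mix a batch of sample jars in the fume hood

## Robot

A 6-joint arm with a two-finger parallel gripper is mounted at the origin on the work surface. World frame = base frame: x ahead of the robot, y to its left, z up, the work surface at z = 0. Lengths are in m, angles in rad, forces in N, time in s.
With the tool pointing down it reaches from about 0.35 to 0.975 m from the base axis. Payload 4.9 kg.
Tool frame: the origin (TCP) lies at the very end of the fingers, on their centre line; the grasp point (between the pads) lies 19 mm behind it; z points along the fingers, y is the line along which they close (so a half turn about z gives the same grasp; the last joint's range is limited). The gripper opens to 85 mm and grips with 20 to 120 N. Pads are 22 mm wide; open, the fingers measure 114 mm over their backs; the gripper's body (76 mm by 85 mm) begins 54 mm behind the grasp point. The pads swing forward as they close: fully open they stand 13 mm farther back than shut.
Start: joints at [1.192, 0.053, 1.613, -0, 1.476, -0.119], TCP at [0.161, 0.604, 0.231] pointing down, gripper open.
Joint ranges: [-3.01, 3.01], [-1.01, 2.22], [0.06, 2.58], [-1.02, 4.17], [0.09, 2.62], [-3.14, 3.14]. Speed limits (rad/s): [2.57, 2.57, 3.14, 3.14, 3.14, 3.14].

## Interface

Orientations are given as a rotation vector (axis times angle).
In Python, from station import ctrl, imaging gives the robot as it stands.
- The arm moves only by the tool play_rows, never from a script. Its argument "series" is a list of rows, each a list of 3 entries, a list of its own where there are three numbers: the opening, from 0 (shut) to 1 (fully open), then the shift along the tool's x, y, z each as a share of 0.05 m, from -1 to 1, then the turn, a rotation vector about the tool's x, y, z each as a share of 8 degrees, from -1 to 1. In form: [[grip, [dx, dy, dz], [ax, ay, az]], ...]. A call has 1 to 8 rows; each row shifts and turns the commanded pose from where the row before left it, along the tool's axes as they then stand; what a row does not reach is not made up. A row lasts 1/8 s, in which the tool goes at most 62.5 mm and 10.7 degrees, less where a joint would pass 70% of its speed; a pose out of reach is approached as far as the arm can. A call with a number of a shift or a turn outside -1 to 1 is refused whole. A call with a gripper value outside its range is refused whole. The fingers move at their own pace and stop on an object; "force" is the grip in N (left out, the last holds). Time passes only in rows, so rows that do not move let the fingers close. It gives the time, the measured TCP pose, the force, the opening and the grip force at its end, in the units of the state.
- ctrl.get_obs(): the state, without advancing time (a new reading comes with each control period).
- imaging.get_image(name): name is "side" or "top"; returns a dict with "color" (480x640x3 uint8, blue, green, red), "fx", "fy", "cx", "cy" (pixels), "extrinsics" (4x4, takes a point from world to camera coordinates). Camera axes: x right, y down, z forward; pixel columns grow to the right and rows downward; lengths in m; the calibration is good to about 2 mm. A picture is of the moment at which its call begins. There is no depth.
- ctrl.finish_job(): hands the job in; it is judged then, once.
The state is a dict: "t": time; "q": joint angles; "dq": joint speeds; "effort": joint torques, N m; "tool_pos": TCP position; "tool_rot": TCP orientation; "contact_force": force on the tool from outside, world axes, zero at the start; "wrist_torque": the same for the moment, N m; "opening": finger opening in m; "grip_force": force on a finger pad.
Only numpy, scipy, OpenCV 4.12 (cv2) and the standard library are available. Lean on these libraries where they do the work, as an engineer would, in place of code of your own. Each camera call takes 0.05 s, during which the arm holds its last target. There are 200 camera calls.

## Task

Load every red-capped jar on the bench into the aluminium caddy, one per pocket, bring the tilt stand's white cradle level and set the loaded caddy fully home in it; then raise the cradle by its front bar to the orange 40-degree mark (never past 55), keep it there two seconds, and lower it level again. Finally lift the caddy out by its blue handle, with the jars still in it, and stand it wholly on the green mat, lengthwise with the mat. Leave the two blue-capped jars, the conical flask and the beaker where they are.

Things in the scene. Friction and masses are not known exactly. Their poses are not given: they have to be found in the camera images.
- jar1_mid (a point): sealed amber sample jar with red screw cap, a plain squat cylinder 40 mm in diameter and 50 mm tall, about 90 g, heavy at the bottom; this point is its centre, half-way up, z along its axis. Some of the four jars may be absent (then None)
- jar2_mid (a point): sealed amber sample jar with red screw cap, a plain squat cylinder 40 mm in diameter and 50 mm tall, about 90 g, heavy at the bottom; this point is its centre, half-way up, z along its axis. Some of the four jars may be absent (then None)
- jar3_mid (a point): sealed amber sample jar with red screw cap, a plain squat cylinder 40 mm in diameter and 50 mm tall, about 90 g, heavy at the bottom; this point is its centre, half-way up, z along its axis. Some of the four jars may be absent (then None)
- jar4_mid (a point): sealed amber sample jar with red screw cap, a plain squat cylinder 40 mm in diameter and 50 mm tall, about 90 g, heavy at the bottom; this point is its centre, half-way up, z along its axis. Some of the four jars may be absent (then None)
- caddy_mid (a point): aluminium caddy, 52 (x) x 220 (y) mm and 85 mm tall over its handle, about 220 g; this point is its centre, 42.5 mm above its underside. Floor 4 mm thick; four open pockets in a row along y, 46 x 46 mm inside, centres at y = -84, -35, +35, +84 mm; wall tops 18 mm above the underside. Starts standing on the bench; the same turned half round
- caddy_handle (a point): grip point of the caddy's blue handle, 68 mm above the caddy's underside on its middle: an upright plastic plate between the inner pockets, 12 mm thick in x and 24 mm wide in y, reaching from 18 to 85 mm above the underside. Pinch it across its thickness
- cradle (a joint): tilt of the white cradle of the stand, rad: 0 = level (lower stop), grows as the front bar is raised, upper stop 1.22; 40 degrees = 0.70. A friction hinge (about 0.6 N m) keeps it where it is left; it needs up to some 8 N at the bar. It starts partly tilted
- cradle_seat (a point): centre of the cradle's inner floor; tilts with it (x to the far, hinged side, y along its length, z square to the floor). 29 mm above the bench when level. An open tray 58 (x) x 226 (y) mm inside, walls 14 mm high plus a flared lead-in rim, 23 mm in all; the caddy stands in it with 3 mm to spare all round, either way round
- cradle_bar (a point): middle of the cradle's front lifting bar: a black round bar 12 mm in diameter and 120 mm long along y, 96 mm before the seat centre (at its -x) and 42 mm above the bench when level, held by two thin arms 55 mm either side of its middle; free space 50 mm between it and the tray. Tilts with the cradle
- stand_hinge (a point): fixed point on the cradle's hinge axis, which runs along y (axes as the level cradle's), 46 mm beyond the level seat centre, 32 mm above the bench. When level the bar lies 142 mm before it and 10 mm above it. The angle scale, with its orange 40-degree mark, stands at the +y end, 141 mm from the middle, up to 0.13 m above the bench
- mat: green mat fixed on the bench, 130 (x) x 290 (y) x 4 mm; origin at the centre of its underside
- blue1_mid (a point): clear jar with blue cap, same shape as the red-capped ones, not part of the batch; its centre
- blue2_mid (a point): second clear jar with blue cap, not part of the batch; its centre
- flask_mid (a point): conical glass flask, 72 mm in diameter, 110 mm tall; its centre, half-way up
- beaker_mid (a point): open glass beaker, 68 mm in diameter, 85 mm tall; its centre, half-way up
Things that resemble listed ones, but are neither listed nor needed, are in the scene too. What is shaped like the part that bears jar3_mid but pink or yellow is not meant.

How it is judged:
By the outcome, as a careful person would: the job done as asked, in the order asked, and still so for the second after the job is handed in, with the robot touching nothing.
Of jar1, jar2, jar3, jar4 only 2 to 4 are there at a start; the rules pass over those that are not, and their reading is None.
At some moment in a run one of jar1, jar2, jar3, jar4 may be knocked a few centimetres aside while the robot is not near it.
It also fails if it takes over 210 s, if anything falls off the work surface, if the arm or the gripper's body presses on something with over 40 N, if the wrist force passes 120 N, or if a joint passes its speed limit or range.

## Working session

There is one attempt and no reset: what is moved stays moved. The work goes in short steps, Python scripts to look and compute and a tool call to move; the robot and the scene stay as the last step left them, time stands still between calls to the robot, and variables do not carry over. Pictures are saved under pics/ and viewed, at most 14 in all, crops included, and the job is handed in when it is done.

Besides the shell and the picture viewer there is one more tool, called after "Emit:" by a JSON object that holds its "op" and its "data". play_rows: Moves the arm, as the interface text tells. Shift numbers are shares of 0.05 m and turn numbers shares of 8 degrees, none past 1 either way. Its arguments: {"type":"object","properties":{"series":{"type":"array"},"force":{"type":"number"}},"required":["series"]}

```bash
mkdir -p pics; ls; python3 - <<'E'
from station import ctrl, imaging
import cv2,numpy as np
np.set_printoptions(precision=4,suppress=True)
for n in("side","top"):
    d=imaging.get_image(n); cv2.imwrite(f"pics/{n}0.png",d["color"]); print(n,d["fx"],d["fy"],d["cx"],d["cy"]);print(d["extrinsics"])
print(ctrl.get_obs())
E
```

```text
pics
side 481.30551551604015 481.30551551604015 323.6120805762344 238.7688705346974
[[ 0.8762 -0.4815 -0.0191 -0.4706]
 [-0.2475 -0.4157 -0.8752  0.2059]
 [ 0.4135  0.7716 -0.4834  0.997 ]
 [ 0.      0.      0.      1.    ]]
top 585.3360243055077 585.3360243055077 322.49473413996793 238.1396150776712
[[ 0.0069 -0.9999  0.0074  0.0032]
 [-0.9979 -0.0074 -0.0647  0.5298]
 [ 0.0647 -0.0069 -0.9979  1.224 ]
 [ 0.      0.      0.      1.    ]]
{'t': 0.1, 'q': array([ 1.192 ,  0.0533,  1.6142,  0.    ,  1.476 , -0.119 ]), 'dq': array([ 0.0005, -0.0005, -0.0031, -0.0002,  0.0007,  0.0003]), 'effort': array([  0.0003, -39.491 , -37.1363,  -0.0001,   0.0039,  -0.    ]), 'tool_pos': array([0.1604, 0.6035, 0.2301]), 'tool_rot': array([-0.4069, -3.1146,  0.0029]), 'contact_force': array([-0.5596, -1.4139, -0.0948]), 'wrist_torque': array([ 0.0792,  0.0388, -0.0006]), 'grip_force': 0.0, 'opening': 0.08499693374901651}
```

View pics/top0.png

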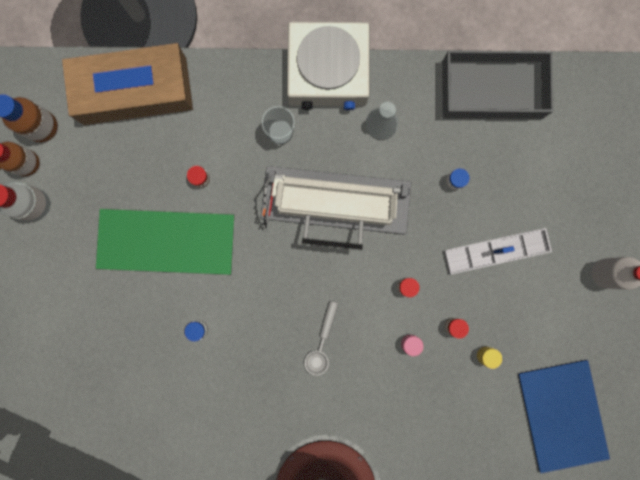

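View pics/side0.png

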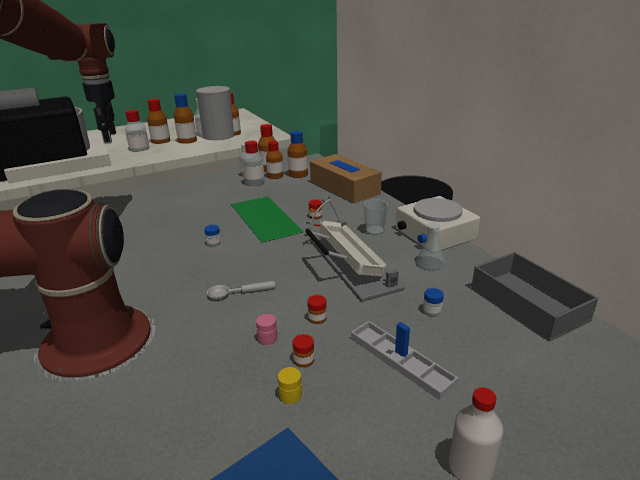

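The top view shows three red-capped squat jars at (197,177), (409,288) and (458,329). The pink (413,346) and yellow (492,359) jars are decoys, and the red-capped bottles at the left edge and at (630,273) are tall bottles, not jars. The caddy is at (498,251), the stand at (337,205), the mat at (166,241), and the blue jars at (459,178) and (195,331).

```bash
cat > h.py <<'E'
from station import ctrl, imaging
import cv2,numpy as np
from scipy.spatial.transform import Rotation as R
np.set_printoptions(precision=4,suppress=True)
class Cam:
    def __init__(s,n,save=None):
        d=imaging.get_image(n); s.im=d["color"]; E=d["extrinsics"]; s.R=E[:3,:3]; s.t=E[:3,3]
        s.K=np.array([[d["fx"],0,d["cx"]],[0,d["fy"],d["cy"]],[0,0,1]]); s.c=-s.R.T@s.t
        s.hsv=cv2.cvtColor(s.im,cv2.COLOR_BGR2HSV)
        if save: cv2.imwrite("pics/"+save,s.im)
    def ray(s,p): return s.R.T@np.linalg.solve(s.K,[p[0],p[1],1.])
    def plane(s,p,z): r=s.ray(p); return s.c+r*(z-s.c[2])/r[2]
    def proj(s,P): q=s.K@(s.R@np.asarray(P,float)+s.t); return q[:2]/q[2]
    def mask(s,lo,hi): return cv2.inRange(s.hsv,np.array(lo),np.array(hi))
    def red(s): return s.mask((0,150,80),(8,255,255))|s.mask((174,170,80),(180,255,255))
    def blobs(s,m,amin=60,amax=1e9):
        n,l,st,ce=cv2.connectedComponentsWithStats(m)
        return [(ce[i],st[i]) for i in range(1,n) if amin<=st[i,4]<=amax]
def tri(c1,p1,c2,p2):
    A=[];b=[]
    for c,p in((c1,p1),(c2,p2)):
        r=c.ray(p); r/=np.linalg.norm(r); M=np.eye(3)-np.outer(r,r); A.append(M); b.append(M@c.c)
    return np.linalg.lstsq(np.vstack(A),np.hstack(b),rcond=None)[0]
def capside(T):  # top-view cap blob -> jar xy, cap mid height
    pass
E
python3 - <<'E'
from h import *
t=Cam("top"); s=Cam("side")
print("red");[print(c,st[4],t.plane(c,.048)) for c,st in t.blobs(t.red())]
print("blue");[print(c,st[2:],t.plane(c,.048)) for c,st in t.blobs(t.mask((105,120,60),(125,255,255)))]
print("green")
m=t.mask((50,100,50),(80,255,255)); cs,_=cv2.findContours(m,0,2); c=max(cs,key=cv2.contourArea)
b=cv2.boxPoints(cv2.minAreaRect(c)); print(b,np.array([t.plane(p,.004) for p in b]))
a=cv2.resize(t.im[150:270,235:425],(800,505),interpolation=2); cv2.imwrite("pics/c1.png",a)
a=np.hstack([cv2.resize(t.im[215:365,390:560],(425,375),interpolation=2),cv2.resize(t.im[155:200,165,None].repeat(1,1) if 0 else t.im[140:215,160:245],(375,375)[:2],interpolation=2)]);cv2.imwrite("pics/c2.png",a)
a=cv2.resize(s.im[185:305,290:420],(650,600),interpolation=2); cv2.imwrite("pics/c3.png",a)
E
```

```text
red
[  4.4887 151.5338] 133 [0.7033 0.6696 0.048 ]
[196.4818 175.4307] 274 [0.6565 0.2701 0.048 ]
[  5.6835 195.3899] 218 [0.6116 0.6633 0.048 ]
[408.8148 287.1444] 270 [ 0.428  -0.1712  0.048 ]
[457.8022 328.1403] 278 [ 0.3449 -0.2715  0.048 ]
blue
[122.6717  78.511 ] [ 59  24 996] [0.8605 0.429  0.048 ]
[  9.1073 107.5634] [ 22  25 410] [0.7963 0.6639 0.048 ]
[348.9467 104.6933] [11  8 75] [ 0.8089 -0.0464  0.048 ]
[459.0892 177.6729] [ 19  18 269] [ 0.6562 -0.2767  0.048 ]
[193.9574 330.9858] [ 19  19 282] [0.3357 0.2685 0.048 ]
[563.347  415.9227] [  90  111 7047] [ 0.1691 -0.4851  0.048 ]
green
[[ 96.3013 267.8368]
 [ 98.9005 208.9221]
 [232.8457 214.8315]
 [230.2465 273.7462]] [[0.4637 0.4882 0.004 ]
 [0.5898 0.4867 0.004 ]
 [0.5793 0.1996 0.004 ]
 [0.4531 0.2031 0.004 ]]
```

View pics/c1.png

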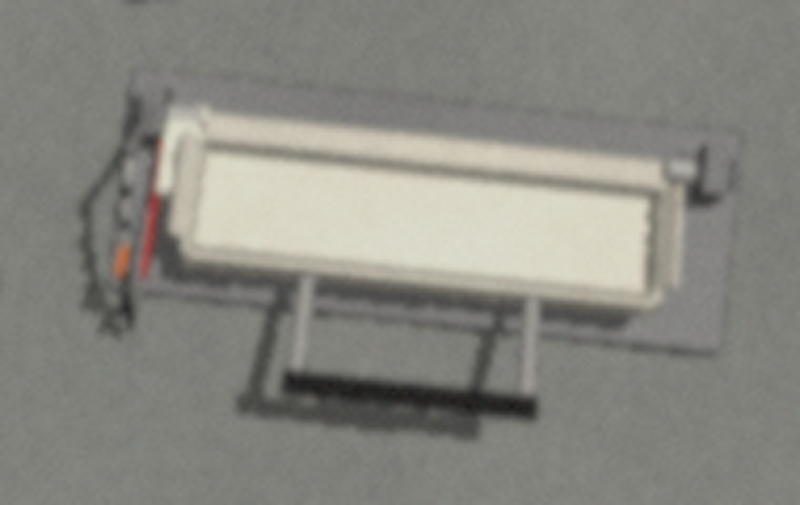

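View pics/c2.png

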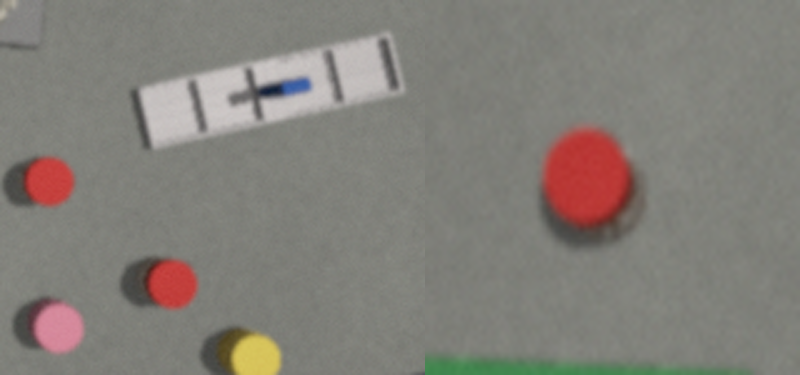

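View pics/c3.png

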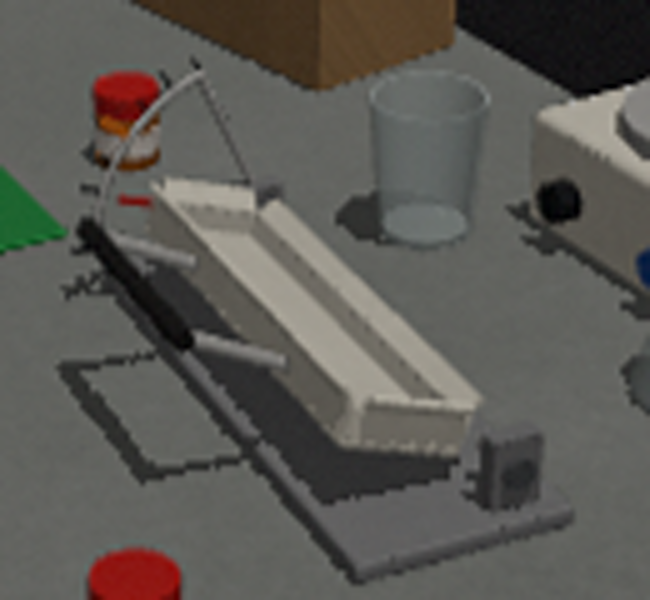

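The crops confirm three upright red-capped squat jars. The caddy is empty with its handle standing up. The cradle is tilted, with its bar in the top view running from about (303,240) to (362,246) and in the side view from about (307,231) to (327,253). The orange mark is at about (264,212).

```bash
cat >> h.py <<'E'
def yawaxes():
    o=ctrl.get_obs(); M=R.from_rotvec(o["tool_rot"]).as_matrix(); return o,M
def go(P,ydir=None,z=True):
    """shares of shift (tool axes) and turn to reach world P with tool y along angle ydir (rad, mod pi), tool down"""
    o,M=yawaxes(); 
    d=M.T@(np.array(P)-o["tool_pos"])/.05
    print("t %.1f pos"%o["t"],o["tool_pos"],"opening %.3f"%o["opening"],"F",o["contact_force"],"shift",d)
    if ydir is not None:
        best=None
        for k in(0,np.pi):
            a=ydir+k; y=np.array([np.cos(a),np.sin(a),0]); zz=np.array([0,0,-1.]); T=np.column_stack([np.cross(y,zz),y,zz])
            r=R.from_matrix(M.T@T).as_rotvec()
            if best is None or np.linalg.norm(r)<np.linalg.norm(best): best=r
        print("turn shares of 8deg",np.degrees(best)/8,"q6",o["q"][5]); return d,best
    return d
E
python3 - <<'E'
from h import *
t=Cam("top"); s=Cam("side")
def rect(c,m,z,off,win):
    x0,y0,x1,y1=win; w=np.zeros_like(m); w[y0:y1,x0:x1]=m[y0:y1,x0:x1]
    w=cv2.morphologyEx(w,cv2.MORPH_CLOSE,np.ones((7,7),np.uint8)); cs,_=cv2.findContours(w,0,2); k=max(cs,key=cv2.contourArea)
    P=np.array([c.plane(p[0],z)[:2] for p in k]); return cv2.minAreaRect((P*1000).astype(np.float32)),P
r,_=rect(t,t.mask((0,0,150),(180,60,255)),.018,0,(435,220,560,285)); print("caddy",r,[ (b/1000).round(4).tolist() for b in cv2.boxPoints(r)])
# handle top blue: side and top
hb=[c for c,st in t.blobs(t.mask((100,120,50),(130,255,255)),8) if 480<c[0]<520 and 235<c[1]<265]; print("handle top",[t.plane(c,.085) for c in hb])
# bar
def barends(c,win):
    x0,y0,x1,y1=win; m=np.zeros(c.im.shape[:2],np.uint8); m[y0:y1,x0:x1]=(c.im[y0:y1,x0:x1].max(2)<40)*255
    b=max(c.blobs(m,20),key=lambda b:b[1][4]); l=cv2.connectedComponents(m)[1]; lab=l[tuple(np.argwhere(m>0)[0])]
    n,l,st,ce=cv2.connectedComponentsWithStats(m); i=1+np.argmax(st[1:,4]); P=np.argwhere(l==i)[:,::-1].astype(float)
    mu=P.mean(0); v=np.linalg.svd(P-mu)[2][0] if len(P)<5000 else 0
    q=(P-mu)@v; e=np.array([mu+v*q.min(),mu+v*q.max()]); return e[np.argsort(e[:,0])],len(P),mu
et,nt,mt=barends(t,(295,230,372,256)); es,ns,ms=barends(s,(298,222,335,260)); print(et,nt,es,ns)
A,B=tri(t,et[0],s,es[0]),tri(t,et[1],s,es[1]); C=tri(t,mt,s,ms); print("bar",A,B,C,np.linalg.norm(A-B),"resid",t.proj(C)-mt,s.proj(C)-ms)
# orange
o=t.mask((8,150,120),(20,255,255)); print([(c,st[4]) for c,st in t.blobs(o,4) if 240<c[0]<290])
# base plate: white tray
r,_=rect(t,t.mask((15,5,170),(45,80,255)),.05,0,(255,160,420,240)); print("tray",r)
print([ (c,st[4]) for c,st in s.blobs(s.red(),40)])
for p in([.6565,.2701,.043],[.428,-.1712,.043],[.3449,-.2715,.043]): print(s.proj(p))
E
```

```text
caddy ((506.242919921875, -366.2892761230469), (55.25593566894531, 220.91897583007812), 12.84657096862793) [[0.4546999931335449, -0.2646999955177307], [0.5038999915122986, -0.48010000586509705], [0.557699978351593, -0.46779999136924744], [0.5085999965667725, -0.2524999976158142]]
handle top [array([ 0.5054, -0.3599,  0.085 ])]
[[307.0015 240.9857]
 [347.0835 245.2068]] 70 [[305.6338 229.327 ]
 [327.811  254.1687]] 155
bar [0.5149 0.0399 0.0978] [ 0.518  -0.0455  0.0679] [ 0.5176 -0.0013  0.0801] 0.09053378150936102 resid [ 0.4032 -0.8333] [-0.7619  0.0724]
[]
tray ((609.2671508789062, -16.799057006835938), (258.2298889160156, 73.59176635742188), 83.49664306640625)
[(array([153.6846, 104.6308]), np.int32(130)), (array([131.9845, 115.3566]), np.int32(129)), (array([266.2419, 130.3468]), np.int32(124)), (array([251.0833, 146.5606]), np.int32(132)), (array([272.8989, 145.427 ]), np.int32(89)), (array([314.5795, 203.4545]), np.int32(88)), (array([  7.5652, 226.7174]), np.int32(276)), (array([ 83.2419, 226.6935]), np.int32(62)), (array([316.7733, 302.5304]), np.int32(247)), (array([ 93.6393, 352.497 ]), np.int32(1159)), (array([303.0265, 343.6283]), np.int32(339)), (array([484.793 , 398.4314]), np.int32(401))]
[314.9482 203.5552]
[317.0416 301.6818]
[303.2555 342.3684]
```

```bash
python3 - <<'E'
from h import *
go([.6565,.2701,.12],np.radians(12.85))
o,M=yawaxes(); print(M)
E
```

```text
t 0.3 pos [0.1605 0.6038 0.2309] opening 0.085 F [-0.3624 -1.2074 -0.5549] shift [-11.3023  -3.8999   2.2194]
turn shares of 8deg [-0.0051  0.0023  7.7829] q6 -0.11898750969059335
[[-0.9664  0.2569 -0.0003]
 [ 0.2569  0.9664 -0.0007]
 [ 0.0001 -0.0007 -1.    ]]
```

Emit:
{"op": "play_rows", "data": {"series": [[1,[-0.4,-0.15,0],[0,0,0]],[1,[-0.8,-0.3,0],[0,0,0]],[1,[-0.9,-0.3,0],[0,0,0]],[1,[-0.9,-0.3,0],[0,0,0]],[1,[-0.9,-0.3,0],[0,0,0]],[1,[-0.9,-0.3,0],[0,0,0]],[1,[-0.9,-0.3,0],[0,0,0]],[1,[-0.9,-0.3,0],[0,0,0]]]}}

```text
t: 1.3
tool_pos: [0.4524, 0.4083, 0.2314]
tool_rot: [0.408, 3.114, -0.0]
contact_force: [0.4, 0.5, -0.1]
opening: 0.0856
grip_force: 0.0
```

Emit:
{"op": "play_rows", "data": {"series": [[1,[-0.9,-0.3,0],[0,0,0]],[1,[-0.9,-0.3,0],[0,0,0]],[1,[-0.9,-0.3,0],[0,0,0]],[1,[-0.8,-0.25,0],[0,0,0]],[1,[-0.7,-0.2,0],[0,0,0]],[1,[-0.4,-0.2,0],[0,0,0]],[1,[0,0,0],[0,0,0]]]}}

```text
t: 2.17
tool_pos: [0.6535, 0.2748, 0.2311]
tool_rot: [-0.41, -3.114, 0.0]
contact_force: [0.2, 0.1, 0.2]
opening: 0.0851
grip_force: 0.0
```

Emit:
{"op": "play_rows", "data": {"series": [[1,[0,0,0],[0,0,0.9]],[1,[0,0,0],[0,0,0.9]],[1,[0,0,0],[0,0,1]],[1,[0,0,0],[0,0,1]],[1,[0,0,0],[0,0,1]],[1,[0,0,0],[0,0,1]],[1,[0,0,0],[0,0,1]],[1,[0,0,0],[0,0,1]]]}}

```text
t: 3.18
tool_pos: [0.6516, 0.2776, 0.2316]
tool_rot: [-1.965, -2.45, 0.0]
contact_force: [-0.1, 0.0, -0.6]
opening: 0.0854
grip_force: 0.0
```

```bash
python3 - <<'E'
from h import *
t=Cam("top");s=Cam("side"); print([(c.round(1),t.plane(c,.048)) for c,st in t.blobs(t.red(),40) if c[0]>100]);print([c.round(1) for c,st in s.blobs(s.red(),40) if c[0]>280])
go([.6565,.2701,.018],np.radians(12.85))
E
```

```text
[(array([196.4, 175.5]), array([0.6564, 0.2701, 0.048 ])), (array([637.4, 272.4]), array([ 0.4615, -0.6444,  0.048 ])), (array([408.8, 287. ]), array([ 0.4282, -0.1711,  0.048 ])), (array([457.8, 328.1]), array([ 0.345 , -0.2716,  0.048 ]))]
[array([314.6, 203.5]), array([316.8, 302.5]), array([303. , 343.6]), array([484.8, 398.5])]
t 3.3 pos [0.6517 0.2775 0.2315] opening 0.085 F [ 1.388   0.2194 -0.3928] shift [-0.1671  0.0618  4.2695]
turn shares of 8deg [-0.0028 -0.0025 -0.0043] q6 0.07375177081989989
```

Emit:
{"op": "play_rows", "data": {"series": [[1,[-0.17,0.06,0.6],[0,0,0]],[1,[0,0,0.9],[0,0,0]],[1,[0,0,0.9],[0,0,0]],[1,[0,0,0.8],[0,0,0]],[1,[0,0,0.6],[0,0,0]],[1,[0,0,0.3],[0,0,0]],[1,[0,0,0.15],[0,0,0]],[1,[0,0,0],[0,0,0]]]}}

```text
t: 4.28
tool_pos: [0.6581, 0.2692, 0.0195]
tool_rot: [1.961, 2.454, 0.001]
contact_force: [0.4, 0.8, 0.2]
opening: 0.0856
grip_force: 0.0
```

Emit:
{"op": "play_rows", "data": {"series": [[0,[0,0,0],[0,0,0]],[0,[0,0,0],[0,0,0]],[0,[0,0,0],[0,0,0]],[0,[0,0,0],[0,0,0]],[0,[0,0,0],[0,0,0]],[0,[0,0,0],[0,0,0]]], "force": 40}}

```text
t: 5.03
tool_pos: [0.6585, 0.2691, 0.02]
tool_rot: [1.961, 2.453, 0.002]
contact_force: [0.0, -0.4, 5.9]
opening: 0.0391
grip_force: 40.8
```

Emit:
{"op": "play_rows", "data": {"series": [[0,[0,0,-0.2],[0,0,0]],[0,[0,0,-0.6],[0,0,0]],[0,[0,0,-0.9],[0,0,0]],[0,[0,0,-0.9],[0,0,0]],[0,[0,0,-0.9],[0,0,0]],[0,[0,0,-0.5],[0,0,0]],[0,[0,0,0],[0,0,0]]]}}

```text
t: 5.9
tool_pos: [0.6588, 0.2692, 0.2219]
tool_rot: [1.96, 2.452, 0.006]
contact_force: [-0.6, -0.2, -1.5]
opening: 0.0391
grip_force: 40.4
```

```bash
python3 - <<'E'
from h import *
go([.5256,-.4474,.2],np.radians(12.85))
t=Cam("top"); s=Cam("side","s1.png")
m=s.mask((100,130,50),(130,255,255)); print([(c,st) for c,st in s.blobs(m,100) if 380<c[0]<430 and c[1]>310])
E
```

```text
t 5.9 pos [0.6588 0.2692 0.2219] opening 0.039 F [-0.6475 -0.2327 -1.4711] shift [-13.3948  -5.7565   0.4054]
turn shares of 8deg [ 0.0351 -0.0019 -0.0165] q6 0.06156280748839016
[(array([401.9818, 338.8255]), array([395, 322,  15,  35, 384], dtype=int32))]
```

Emit:
{"op": "play_rows", "data": {"series": [[0,[-0.4,-0.17,0],[0,0,0]],[0,[-0.8,-0.35,0],[0,0,0]],[0,[-0.9,-0.39,0],[0,0,0]],[0,[-0.9,-0.39,0],[0,0,0]],[0,[-0.9,-0.39,0],[0,0,0]],[0,[-0.9,-0.39,0],[0,0,0]],[0,[-0.9,-0.39,0],[0,0,0]],[0,[-0.9,-0.39,0],[0,0,0]]]}}

```text
t: 7.0
tool_pos: [0.5888, -0.0867, 0.2167]
tool_rot: [-1.961, -2.451, 0.003]
contact_force: [0.8, 0.2, -1.3]
opening: 0.0387
grip_force: 40.5
```

Emit:
{"op": "play_rows", "data": {"series": [[0,[-0.9,-0.39,0],[0,0,0]],[0,[-0.9,-0.39,0],[0,0,0]],[0,[-0.9,-0.39,0],[0,0,0]],[0,[-0.9,-0.39,0],[0,0,0]],[0,[-0.9,-0.39,0],[0,0,0]],[0,[-0.9,-0.39,0],[0,0,0]],[0,[-0.8,-0.32,0],[0,0,0]],[0,[-0.4,-0.1,0],[0,0,0]]]}}

```text
t: 8.0
tool_pos: [0.5265, -0.4387, 0.2166]
tool_rot: [-1.963, -2.448, -0.0]
contact_force: [0.1, 0.3, -1.4]
opening: 0.0391
grip_force: 40.5
```

Emit:
{"op": "play_rows", "data": {"series": [[0,[0,0,0],[0,0,0]],[0,[0,0,0],[0,0,0]]]}}

```text
t: 8.25
tool_pos: [0.5289, -0.4355, 0.2182]
tool_rot: [-1.96, -2.454, -0.001]
contact_force: [-1.0, 0.2, 0.2]
opening: 0.0387
grip_force: 40.5
```

```bash
python3 - <<'E'
from h import *
t=Cam("top"); s=Cam("side")
print("handle side proj", [s.proj([.507,-.3655,z]) for z in(.018,.085)])
print([(c.round(1),t.plane(c,.048)) for c,st in t.blobs(t.red(),40) if c[0]>100])
u=np.array([-.2223,.975]); p=np.array([.507,-.3655])-.084*u-.0014*u
go([*p,.1],np.radians(12.85))
E
```

```text
handle side proj [array([402.081 , 352.5746]), array([404.2614, 324.8019])]
[(array([573.4, 230.5]), array([ 0.5476, -0.5136,  0.048 ])), (array([408.7, 286.9]), array([ 0.4285, -0.1709,  0.048 ])), (array([457.9, 328.1]), array([ 0.345 , -0.2717,  0.048 ]))]
t 8.3 pos [ 0.5293 -0.4353  0.2187] opening 0.039 F [-0.4323  0.0859 -0.3588] shift [-0.2488 -0.1238  2.3738]
turn shares of 8deg [-0.0004 -0.0042 -0.0051] q6 -1.020484894069644
```

```bash
python3 - <<'E'
from h import *
t=Cam("top"); s=Cam("side")
o,M=yawaxes(); print(o["tool_pos"])
# jar visible part: cap red blob (partly hidden by fingers) and amber
print([(c.round(1),st,t.plane(c,.245)) for c,st in t.blobs(t.red(),30) if c[0]>500 and c[1]<260])
print([(c.round(1),st) for c,st in s.blobs(s.red(),20)if c[0]>330])
cv2.imwrite("pics/c4.png",np.hstack([cv2.resize(s.im[180:420,330:490],(400,600),interpolation=2),cv2.resize(t.im[180:300,430:590],(400,300),interpolation=2).repeat(2,0)]))
E
```

```text
[ 0.5293 -0.4356  0.219 ]
[(array([573.8, 230.1]), array([566, 222,  20,  20, 241], dtype=int32), array([ 0.5322, -0.4279,  0.245 ]))]
[(array([452.6, 268.1]), array([447, 258,  13,  20, 195], dtype=int32)), (array([484.1, 398.9]), array([473, 388,  23,  23, 433], dtype=int32))]
```

View pics/c4.png

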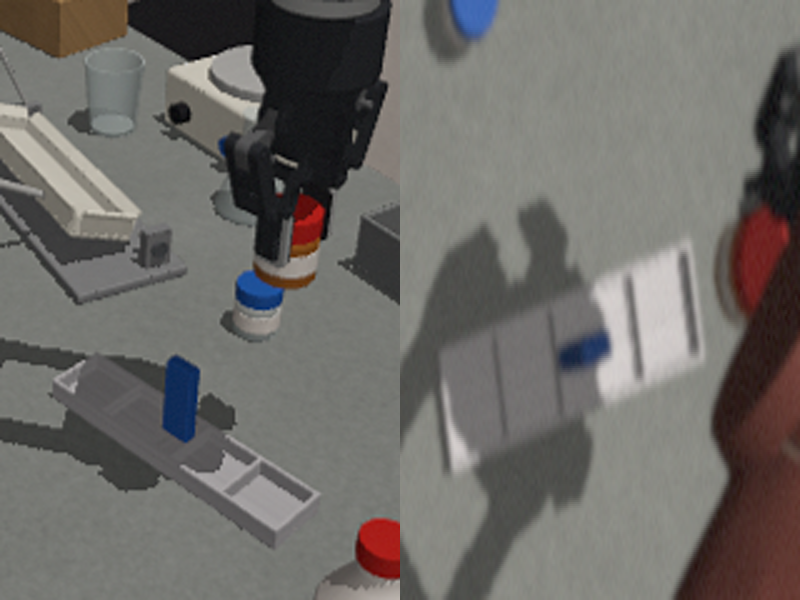

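Emit:
{"op": "play_rows", "data": {"series": [[0,[-0.23,-0.14,0],[0,0,0]],[0,[0,0,0.5],[0,0,0]],[0,[0,0,0.8],[0,0,0]],[0,[0,0,0.8],[0,0,0]],[0,[0,0,0.5],[0,0,0]],[0,[0,0,0.2],[0,0,0]],[0,[0,0,0],[0,0,0]]]}}

```text
t: 9.32
tool_pos: [0.5244, -0.4497, 0.0786]
tool_rot: [-1.962, -2.453, -0.0]
contact_force: [0.1, -0.1, -1.2]
opening: 0.0389
grip_force: 40.5
```

```bash
python3 - <<'E'
from h import *
s=Cam("side"); t=Cam("top")
go([.525,-.4483,.0255],np.radians(12.85))
cv2.imwrite("pics/c5.png",np.hstack([cv2.resize(s.im[290:420,340:470],(500,500),interpolation=2),cv2.resize(t.im[200:300,510:570],(300,500),interpolation=2)]))
E
```

```text
t 9.4 pos [ 0.5253 -0.4505  0.0806] opening 0.039 F [ 0.5226 -0.1672 -1.4608] shift [0.0472 0.0016 1.1023]
turn shares of 8deg [ 0.0096  0.0175 -0.0169] q6 -1.0381482319564874
```

View pics/c5.png

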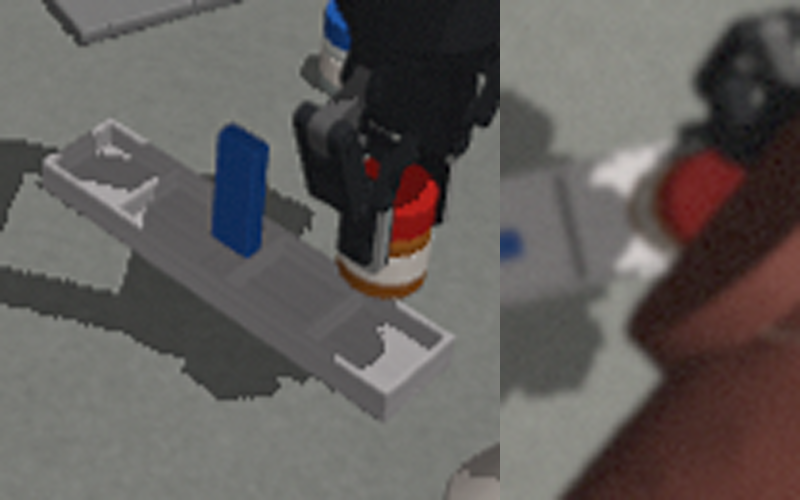

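The jar hangs upright above the outer pocket, at side-crop pixel (385,290) over the pocket at (390,350). I'll lower it now.

Emit:
{"op": "play_rows", "data": {"series": [[0,[0.04,0,0.3],[0,0,0]],[0,[0,0,0.3],[0,0,0]],[0,[0,0,0.2],[0,0,0]],[0,[0,0,0.2],[0,0,0]],[0,[0,0,0.1],[0,0,0]],[0,[0,0,0],[0,0,0]]]}}

```text
t: 10.18
tool_pos: [0.5242, -0.4477, 0.0241]
tool_rot: [-1.962, -2.454, 0.0]
contact_force: [-2.0, 1.9, 1.9]
opening: 0.0393
grip_force: 40.9
```

Emit:
{"op": "play_rows", "data": {"series": [[0.9,[0,0,0],[0,0,0]],[0.9,[0,0,0],[0,0,0]],[0.9,[0,0,0],[0,0,0]],[0.9,[0,0,-0.3],[0,0,0]],[0.9,[0,0,-0.7],[0,0,0]],[0.9,[0,0,-0.9],[0,0,0]],[0.9,[0,0,-0.5],[0,0,0]],[0.9,[0,0,0],[0,0,0]]]}}

```text
t: 11.18
tool_pos: [0.5257, -0.4492, 0.1485]
tool_rot: [1.957, 2.448, -0.002]
contact_force: [-1.1, -0.4, 0.1]
opening: 0.0767
grip_force: 0.0
```

```bash
python3 - <<'E'
from h import *
t=Cam("top"); s=Cam("side")
print([(c.round(1),t.plane(c,.048),t.plane(c,.052)) for c,st in t.blobs(t.red(),40) if c[0]>100]);print([c.round(1) for c,st in s.blobs(s.red(),40) if c[0]>280]); print(s.proj([.525,-.4469,.047]))
go([.3450,-.2717,.13],np.radians(12.85))
E
```

```text
[(array([540.6, 241.9]), array([ 0.5233, -0.4448,  0.048 ]), array([ 0.523 , -0.4433,  0.052 ])), (array([409. , 287.3]), array([ 0.4278, -0.1717,  0.048 ]), array([ 0.4278, -0.171 ,  0.052 ])), (array([457.8, 328.2]), array([ 0.3447, -0.2715,  0.048 ]), array([ 0.3451, -0.2706,  0.052 ]))]
[array([316.5, 302.7]), array([302.7, 343.7]), array([437. , 364.6]), array([484. , 398.9])]
[439.452  364.1781]
t 11.3 pos [ 0.524  -0.4474  0.1436] opening 0.077 F [-0.2251  0.1921  0.206 ] shift [ 4.2154 -2.7179  0.2729]
turn shares of 8deg [-0.001  -0.0012 -0.0166] q6 -1.0365625186445522
```

Emit:
{"op": "play_rows", "data": {"series": [[0.9,[0.3,-0.2,0],[0,0,0]],[0.9,[0.7,-0.45,0],[0,0,0]],[0.9,[0.8,-0.52,0],[0,0,0]],[0.9,[0.8,-0.5,0],[0,0,0]],[0.9,[0.8,-0.52,0],[0,0,0]],[0.9,[0.6,-0.4,0],[0,0,0]],[0.9,[0.22,-0.13,0],[0,0,0]],[0.9,[0,0,0],[0,0,0]]]}}

```text
t: 12.28
tool_pos: [0.3448, -0.2713, 0.143]
tool_rot: [-1.961, -2.453, -0.0]
contact_force: [0.7, -0.7, 0.2]
opening: 0.0768
grip_force: 0.0
```

```bash
python3 - <<'E'
from h import *
go([.3450,-.2715,.018],np.radians(12.85))
E
```

```text
t 12.3 pos [ 0.3448 -0.2713  0.143 ] opening 0.077 F [ 0.7398 -0.7065  0.2028] shift [-0.0055  0.0044  2.5001]
turn shares of 8deg [-0.0023 -0.0044 -0.0171] q6 -1.0586119129980078
```

Emit:
{"op": "play_rows", "data": {"series": [[0.9,[0,0,0.4],[0,0,0]],[0.9,[0,0,0.7],[0,0,0]],[0.9,[0,0,0.7],[0,0,0]],[0.9,[0,0,0.4],[0,0,0]],[0.9,[0,0,0.3],[0,0,0]],[0.9,[0,0,0],[0,0,0]],[0.9,[0,0,0],[0,0,0]]]}}

```text
t: 13.15
tool_pos: [0.3458, -0.2725, 0.0196]
tool_rot: [1.961, 2.453, -0.0]
contact_force: [1.4, 0.1, 0.6]
opening: 0.0769
grip_force: 0.0
```

Emit:
{"op": "play_rows", "data": {"series": [[0,[0,0,0],[0,0,0]],[0,[0,0,0],[0,0,0]],[0,[0,0,0],[0,0,0]],[0,[0,0,0],[0,0,0]],[0,[0,0,0],[0,0,0]],[0,[0,0,0],[0,0,0]]], "force": 40}}

```text
t: 13.9
tool_pos: [0.3457, -0.2723, 0.0198]
tool_rot: [1.961, 2.452, -0.0]
contact_force: [0.1, 0.3, 5.4]
opening: 0.0385
grip_force: 40.5
```

Emit:
{"op": "play_rows", "data": {"series": [[0,[0,0,-0.3],[0,0,0]],[0,[0,0,-0.7],[0,0,0]],[0,[0,0,-0.8],[0,0,0]],[0,[0,0,-0.7],[0,0,0]],[0,[0,0,-0.2],[0,0,0]],[0,[0,0,0],[0,0,0]]]}}

```text
t: 14.65
tool_pos: [0.345, -0.2716, 0.1538]
tool_rot: [1.962, 2.453, -0.0]
contact_force: [-0.3, 0.1, -1.5]
opening: 0.039
grip_force: 40.4
```

```bash
python3 - <<'E'
from h import *
t=Cam("top")
u=np.array([-.2223,.975]); c=np.array([.506,-.365]); print(c+.084*u)
go([*(c+.084*u),.15],np.radians(12.85))
print([(c.round(1),t.plane(c,.052)) for c,st in t.blobs(t.red(),40) if c[0]>100])
E
```

```text
[ 0.4873 -0.2831]
t 14.7 pos [ 0.3445 -0.2711  0.1525] opening 0.039 F [ 0.5636  0.0517 -1.3784] shift [-0.8637  2.7337  0.0465]
turn shares of 8deg [-0.0068 -0.0121 -0.0171] q6 -1.0586393493882296
[(array([540.7, 242. ]), array([ 0.523 , -0.4434,  0.052 ])), (array([637.5, 272.5]), array([ 0.4614, -0.6426,  0.052 ])), (array([408.8, 287.1]), array([ 0.4282, -0.1706,  0.052 ])), (array([468. , 333.7]), array([ 0.3342, -0.2913,  0.052 ]))]
```

Emit:
{"op": "play_rows", "data": {"series": [[0,[-0.1,0.3,0],[0,0,0]],[0,[-0.2,0.65,0],[0,0,0]],[0,[-0.25,0.8,0],[0,0,0]],[0,[-0.2,0.65,0],[0,0,0]],[0,[-0.11,0.33,0],[0,0,0]],[0,[0,0,0],[0,0,0]]]}}

```text
t: 15.45
tool_pos: [0.4873, -0.2827, 0.1511]
tool_rot: [-1.958, -2.451, 0.0]
contact_force: [-0.1, -0.0, -1.5]
opening: 0.0387
grip_force: 40.6
```

```bash
python3 - <<'E'
from h import *
s=Cam("side"); t=Cam("top")
go([.4873,-.2831,.0255],np.radians(12.85))
cv2.imwrite("pics/c6.png",np.hstack([cv2.resize(s.im[270:400,330:460],(500,500),interpolation=2),cv2.resize(t.im[215:290,440:560],(300,188),interpolation=2).repeat(2,0)[:376] if 0 else cv2.copyMakeBorder(cv2.resize(t.im[215:290,440:560],(300,188),interpolation=2),0,312,0,0,0)]))
E
```

```text
t 15.6 pos [ 0.4865 -0.2829  0.1518] opening 0.039 F [-0.0018  0.5799 -0.9784] shift [-0.0145  0.0218  2.5258]
turn shares of 8deg [-0.0184 -0.0195 -0.0165] q6 -0.8807579170753845
```

View pics/c6.png

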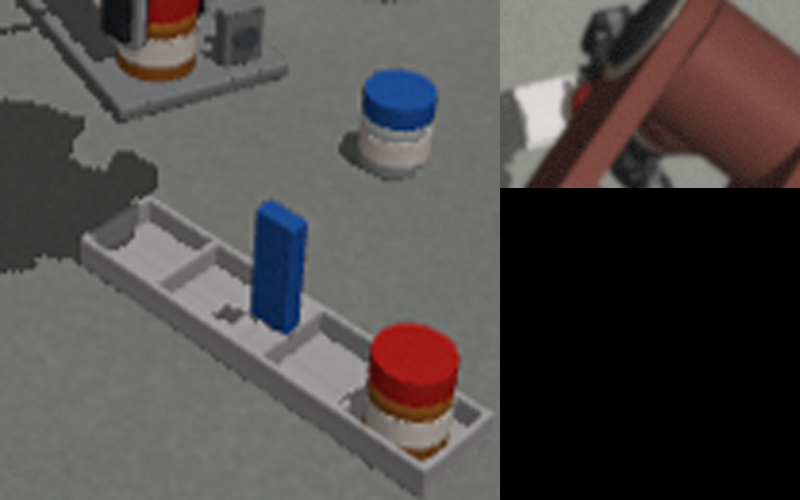

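The side crop shows jar 1 seated upright in the end pocket. The rim corners in the full image are about (351,332), (368,322), (458,377) and (440,393).

```bash
python3 - <<'E'
from h import *
s=Cam("side")
P=np.array([s.plane(p,.018)[:2] for p in((351.3,331.6),(368.2,322),(458.2,376.6),(440,393.5))]); print(P,P.mean(0)); d=P[0]+P[1]-P[2]-P[3]; print(np.degrees(np.arctan2(-d[0],d[1])),np.linalg.norm(d)/2)
E
```

```text
[[ 0.4556 -0.265 ]
 [ 0.5019 -0.2566]
 [ 0.5558 -0.4654]
 [ 0.5016 -0.4797]] [ 0.5038 -0.3667]
13.273149881593643 0.21756562585487516
```

Emit:
{"op": "play_rows", "data": {"series": [[0,[-0.03,-0.02,0.4],[0,0,0]],[0,[0,0,0.7],[0,0,0]],[0,[0,0,0.5],[0,0,0]],[0,[0,0,0.3],[0,0,0]],[0,[0,0,0.3],[0,0,0]],[0,[0,0,0.2],[0,0,0]],[0,[0,0,0.13],[0,0,0]],[0,[0,0,0],[0,0,0]]]}}

```text
t: 16.6
tool_pos: [0.487, -0.2852, 0.0271]
tool_rot: [-1.962, -2.454, 0.0]
contact_force: [-0.9, 1.1, -1.0]
opening: 0.0389
grip_force: 40.6
```

Emit:
{"op": "play_rows", "data": {"series": [[0,[0,0,0.05],[0,0,0]],[0,[0,0,0],[0,0,0]],[0.9,[0,0,0],[0,0,0]],[0.9,[0,0,0],[0,0,0]],[0.9,[0,0,0],[0,0,0]],[0.9,[0,0,-0.3],[0,0,0]],[0.9,[0,0,-0.8],[0,0,0]],[0.9,[0,0,-0.9],[0,0,0]]]}}

```text
t: 17.6
tool_pos: [0.4867, -0.285, 0.1263]
tool_rot: [-1.961, -2.453, 0.0]
contact_force: [-0.5, -0.5, -1.4]
opening: 0.077
grip_force: 0.0
```

```bash
python3 - <<'E'
from h import *
t=Cam("top"); s=Cam("side")
print([(c.round(1),t.plane(c,.048),t.plane(c,.052)) for c,st in t.blobs(t.red(),40) if c[0]>100]);print([(c.round(1),st[4]) for c,st in s.blobs(s.red(),40) if c[0]>280])
print([s.proj(p) for p in([.428,-.171,.043],[.4868,-.284,.047])])
go([.4280,-.1711,.13],np.radians(12.85))
E
```

```text
[(array([462.2, 258.2]), array([ 0.4884, -0.2818,  0.048 ]), array([ 0.4883, -0.2808,  0.052 ])), (array([637.3, 272.5]), array([ 0.4614, -0.6443,  0.048 ]), array([ 0.4614, -0.6421,  0.052 ])), (array([408.9, 287.4]), array([ 0.4275, -0.1713,  0.048 ]), array([ 0.4275, -0.1707,  0.052 ]))]
[(array([316.4, 302.8]), np.int32(252)), (array([369.6, 321.6]), np.int32(309)), (array([437.3, 364.6]), np.int32(408)), (array([484.2, 398.8]), np.int32(427))]
[array([316.9972, 301.6331]), array([369.8218, 320.4472])]
t 17.7 pos [ 0.4906 -0.2879  0.1328] opening 0.077 F [ 0.5711 -0.8234  0.5376] shift [ 2.5555 -0.707   0.0248]
turn shares of 8deg [ 0.0589  0.0715 -0.016 ] q6 -0.8836202344688816
```

Emit:
{"op": "play_rows", "data": {"series": [[0.9,[0.3,-0.1,0],[0,0,0]],[0.9,[0.7,-0.2,0],[0,0,0]],[0.9,[0.8,-0.2,0],[0,0,0]],[0.9,[0.6,-0.15,0],[0,0,0]],[0.9,[0.15,0,0],[0,0,0]],[0.9,[0,0,0],[0,0,0]],[0.9,[0,0,0],[0,0,0]]]}}

```text
t: 18.58
tool_pos: [0.4275, -0.1686, 0.1247]
tool_rot: [-1.962, -2.453, 0.0]
contact_force: [0.3, 0.2, -0.9]
opening: 0.0769
grip_force: 0.0
```

```bash
python3 - <<'E'
from h import *
go([.4278,-.1711,.018],np.radians(12.85))
E
```

```text
t 18.6 pos [ 0.4275 -0.1686  0.1247] opening 0.077 F [ 0.3115  0.1845 -0.8805] shift [-0.0495 -0.0049  2.1344]
turn shares of 8deg [-0.0011  0.0008 -0.0206] q6 -0.7590902121848133
```

Emit:
{"op": "play_rows", "data": {"series": [[0.9,[-0.05,0,0.4],[0,0,0]],[0.9,[0,0,0.7],[0,0,0]],[0.9,[0,0,0.6],[0,0,0]],[0.9,[0,0,0.3],[0,0,0]],[0.9,[0,0,0.1],[0,0,0]],[0.9,[0,0,0],[0,0,0]],[0.9,[0,0,0],[0,0,0]]]}}

```text
t: 19.45
tool_pos: [0.4288, -0.1711, 0.0211]
tool_rot: [1.96, 2.452, 0.0]
contact_force: [1.0, 0.5, 0.1]
opening: 0.0766
grip_force: 0.0
```

Emit:
{"op": "play_rows", "data": {"series": [[0,[0,0,0],[0,0,0]],[0,[0,0,0],[0,0,0]],[0,[0,0,0],[0,0,0]],[0,[0,0,0],[0,0,0]],[0,[0,0,0],[0,0,0]],[0,[0,0,0],[0,0,0]]], "force": 40}}

```text
t: 20.2
tool_pos: [0.4283, -0.1708, 0.0205]
tool_rot: [1.961, 2.453, 0.0]
contact_force: [-0.6, 0.7, 6.1]
opening: 0.039
grip_force: 40.5
```

Emit:
{"op": "play_rows", "data": {"series": [[0,[0,0,-0.3],[0,0,0]],[0,[0,0,-0.7],[0,0,0]],[0,[0,0,-0.8],[0,0,0]],[0,[0,0,-0.8],[0,0,0]],[0,[0,0,-0.4],[0,0,0]],[0,[0,0,0],[0,0,0]],[0,[0,0,0],[0,0,0]]]}}

```text
t: 21.08
tool_pos: [0.4271, -0.17, 0.1685]
tool_rot: [-1.961, -2.452, 0.0]
contact_force: [-0.5, -0.7, -1.1]
opening: 0.039
grip_force: 40.4
```

```bash
python3 - <<'E'
from h import *
t=Cam("top")
u=np.array([-.2223,.975]); c=np.array([.505,-.366]); print(c+.0345*u)
go([*(c+.0345*u),.15],np.radians(12.85))
E
```

```text
[ 0.4973 -0.3324]
t 21.1 pos [ 0.4269 -0.1699  0.1681] opening 0.039 F [ 0.7572 -0.0356 -1.218 ] shift [-3.4802  0.66    0.3538]
turn shares of 8deg [-0.0149 -0.0145 -0.0169] q6 -0.7629394218281352
```

Emit:
{"op": "play_rows", "data": {"series": [[0,[-0.3,0.06,0],[0,0,0]],[0,[-0.7,0.13,0],[0,0,0]],[0,[-0.8,0.15,0],[0,0,0]],[0,[-0.8,0.15,0],[0,0,0]],[0,[-0.6,0.12,0],[0,0,0]],[0,[-0.28,0.05,0],[0,0,0]],[0,[0,0,0],[0,0,0]],[0,[0,0,0],[0,0,0]]]}}

```text
t: 22.12
tool_pos: [0.4979, -0.3321, 0.1694]
tool_rot: [-1.961, -2.453, -0.0]
contact_force: [0.5, 0.2, -0.1]
opening: 0.0391
grip_force: 40.4
```

```bash
python3 - <<'E'
from h import *
go([.4973,-.3324,.0245],np.radians(12.85))
E
```

```text
t 22.1 pos [ 0.4979 -0.3321  0.1694] opening 0.039 F [ 0.4969  0.2231 -0.1489] shift [-0.0055 -0.0122  2.8972]
turn shares of 8deg [-0.0039 -0.0074 -0.0135] q6 -0.9350203607494444
```

Emit:
{"op": "play_rows", "data": {"series": [[0,[0,-0.01,0.4],[0,0,0]],[0,[0,0,0.8],[0,0,0]],[0,[0,0,0.6],[0,0,0]],[0,[0,0,0.4],[0,0,0]],[0,[0,0,0.3],[0,0,0]],[0,[0,0,0.2],[0,0,0]],[0,[0,0,0.15],[0,0,0]],[0,[0,0,0],[0,0,0]]]}}

```text
t: 23.12
tool_pos: [0.4978, -0.3331, 0.0272]
tool_rot: [-1.962, -2.454, 0.0]
contact_force: [0.4, 0.8, -0.8]
opening: 0.039
grip_force: 40.4
```

Emit:
{"op": "play_rows", "data": {"series": [[0,[0,0,0.05],[0,0,0]],[0,[0,0,0],[0,0,0]],[0.9,[0,0,0],[0,0,0]],[0.9,[0,0,0],[0,0,0]],[0.9,[0,0,0],[0,0,0]],[0.9,[0,0,-0.4],[0,0,0]],[0.9,[0,0,-0.9],[0,0,0]],[0.9,[0,0,-0.9],[0,0,0]]]}}

```text
t: 24.12
tool_pos: [0.4979, -0.3331, 0.1373]
tool_rot: [1.961, 2.453, -0.0]
contact_force: [0.0, -0.9, 0.4]
opening: 0.0769
grip_force: 0.0
```

Emit:
{"op": "play_rows", "data": {"series": [[0.4,[0,0,-0.9],[0,0,0]],[0.1,[0,0,-0.4],[0,0,0]],[0.1,[0,0,0],[0,0,0]],[0.1,[0,0,0],[0,0,0]]]}}

```text
t: 24.62
tool_pos: [0.4969, -0.3323, 0.1975]
tool_rot: [-1.96, -2.451, -0.0]
contact_force: [0.2, -0.2, -0.4]
opening: 0.0087
grip_force: 0.0
```

```bash
python3 - <<'E'
from h import *
t=Cam("top"); s=Cam("side","s2.png")
print([(c.round(1),t.plane(c,.052)) for c,st in t.blobs(t.red(),30) if c[0]>100])
A=tri(t,(302.7,240.5),s,(306.5,230)); B=tri(t,(362.1,246.4),s,(327.5,253.5)); print("bar",A,B,np.linalg.norm(A-B)); d=A-B
print("yaw",np.degrees(np.arctan2(-d[0],d[1])))
# stand base plate corners in c1 crop, z~? and tray top edges
for p in((135,75),(740,130),(718,352),(140,290)): print(t.plane((235+p[0]/4.21,150+p[1]/4.21),.008))
m=(A+B)/2; go([m[0],m[1],m[2]+.04],np.radians(-5.7))
E
```

```text
[(array([487.2, 253.9]), array([ 0.4974, -0.3325,  0.052 ])), (array([464.3, 258.9]), array([ 0.4869, -0.285 ,  0.052 ])), (array([637.4, 272.4]), array([ 0.4615, -0.6423,  0.052 ]))]
bar [0.5184 0.0476 0.0912] [ 0.5095 -0.0719  0.0865] 0.12002463750330006
yaw -4.263723204808926
[0.6811 0.1272 0.008 ]
[ 0.6553 -0.1822  0.008 ]
[ 0.5414 -0.1707  0.008 ]
[0.5708 0.1232 0.008 ]
t 24.7 pos [ 0.4968 -0.3322  0.197 ] opening 0.008 F [ 0.318  -0.0952 -1.1365] shift [6.1639 1.7464 1.38  ]
turn shares of 8deg [-0.0235 -0.0227  2.3015] q6 -0.935754921178161
```

View pics/s2.png

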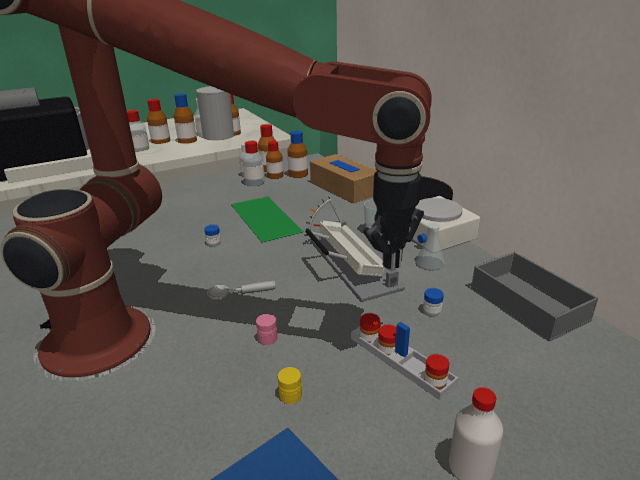

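The side view shows all three jars in the caddy at (370,325), (389,337) and (437,368). Only the pink and yellow jars remain loose nearby. Next I'll level the cradle.

Emit:
{"op": "play_rows", "data": {"series": [[0,[0.4,0.1,0],[0,0,0]],[0,[0.8,0.22,0],[0,0,0]],[0,[0.9,0.25,0],[0,0,0]],[0,[0.9,0.26,0],[0,0,0]],[0,[0.9,0.26,0],[0,0,0]],[0,[0.9,0.26,0],[0,0,0]],[0,[0.8,0.23,0],[0,0,0]],[0,[0.56,0.15,0],[0,0,0]]]}}

```text
t: 25.72
tool_pos: [0.5134, -0.0107, 0.1989]
tool_rot: [-1.958, -2.455, 0.0]
contact_force: [0.1, -0.7, 0.4]
opening: -0.0004
grip_force: 0.0
```

Emit:
{"op": "play_rows", "data": {"series": [[0,[0,0,0],[0,0,0.5]],[0,[0,0,0],[0,0,0.9]],[0,[0,0,0],[0,0,0.9]],[0,[0,0,0.4],[0,0,0]],[0,[0,0,0.6],[0,0,0]],[0,[0,0,0.2],[0,0,0]],[0,[0,0,0],[0,0,0]]]}}

```text
t: 26.6
tool_pos: [0.5133, -0.0132, 0.1381]
tool_rot: [-2.326, -2.108, 0.003]
contact_force: [0.5, 0.4, 1.3]
opening: -0.0003
grip_force: 0.0
```

```bash
python3 - <<'E'
from h import *
s=Cam("side"); t=Cam("top")
go([.51,-.012,.1],np.radians(-5))
go([.502,-.012,.05],np.radians(-5))
A=tri(t,(302.7,240.5),s,(306.5,230))
E
```

```text
t 26.7 pos [ 0.5148 -0.0135  0.1404] opening -0.000 F [ 0.7744 -0.5349  0.5115] shift [ 0.0212 -0.0992  0.8082]
turn shares of 8deg [ 0.0069  0.0003 -0.0815] q6 -0.07225705273567203
t 26.7 pos [ 0.5148 -0.0135  0.1404] opening -0.000 F [ 0.7744 -0.5349  0.5115] shift [ 0.0055 -0.2593  1.8081]
turn shares of 8deg [ 0.0069  0.0003 -0.0815] q6 -0.07225705273567203
```

Emit:
{"op": "play_rows", "data": {"series": [[0,[0.02,-0.1,0.4],[0,0,0]],[0,[0,0,0.4],[0,0,0]],[0,[0,-0.04,0.2],[0,0,0]],[0,[0,-0.04,0.2],[0,0,0]],[0,[0,-0.04,0.2],[0,0,0]],[0,[0,-0.02,0.15],[0,0,0]],[0,[0,-0.02,0.15],[0,0,0]],[0,[0,0,0.1],[0,0,0]]]}}

```text
t: 27.7
tool_pos: [0.5014, -0.0113, 0.0493]
tool_rot: [-2.329, -2.108, 0.0]
contact_force: [-2.9, 1.1, 4.0]
opening: 0.0001
grip_force: 1.7
```

Emit:
{"op": "play_rows", "data": {"series": [[0,[0,0,0.04],[0,0,0]],[0,[0,0,0.04],[0,0,0]],[0,[0,0,0],[0,0,0]]]}}

```text
t: 28.08
tool_pos: [0.5016, -0.0113, 0.0476]
tool_rot: [-2.328, -2.108, 0.002]
contact_force: [-10.6, 1.1, 14.8]
opening: -0.0
grip_force: 7.7
```

Emit:
{"op": "play_rows", "data": {"series": [[0,[0,0,-0.3],[0,0,0]],[0,[0,0,-0.8],[0,0,0]],[0,[0,0,-0.9],[0,0,0]],[0,[-0.6,0,-0.5],[0,0,0]],[0,[-0.9,0,0],[0,0,0]],[0,[-0.9,0,0],[0,0,0]],[0.9,[-0.9,0,0],[0,0,0]],[0.9,[-0.5,0,0],[0,0,0]]]}}

```text
t: 29.08
tool_pos: [0.483, -0.2027, 0.1714]
tool_rot: [2.329, 2.105, 0.001]
contact_force: [-0.1, 0.3, 0.8]
opening: 0.0357
grip_force: 0.0
```

```bash
python3 - <<'E'
from h import *
s=Cam("side"); t=Cam("top")
cv2.imwrite("pics/c7.png",np.hstack([cv2.resize(t.im[155:265,240:425],(500,297),interpolation=2).repeat(2,0)[::2].copy(),cv2.resize(s.im[190:300,290:401],(300,297),interpolation=2)]))
cv2.imwrite("pics/c7.png",np.vstack([cv2.resize(t.im[160:260,250:420],(595,350),interpolation=2),cv2.copyMakeBorder(cv2.resize(s.im[190:290,290:415],(312,250),interpolation=2),0,0,0,283,0)]))
E
```

```text
(no output)
```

View pics/c7.png

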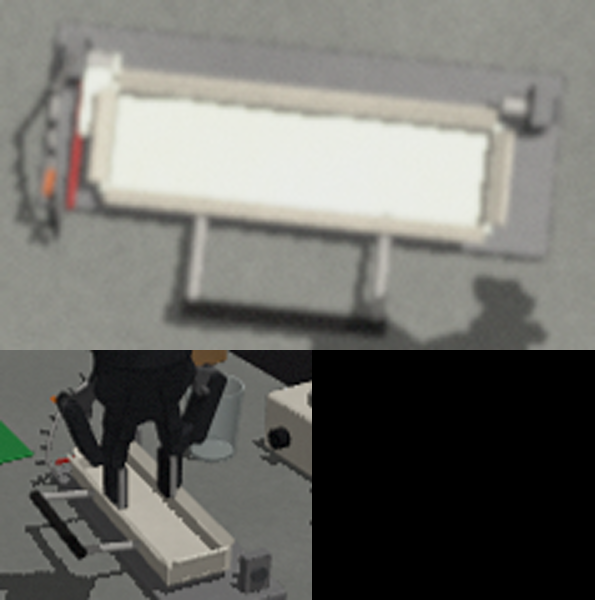

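The crop shows the tray level. The bar's ends in the full top view are about (302,247) and (360,253), and the inner floor is a bright quadrilateral around (335,206).

```bash
python3 - <<'E'
from h import *
t=Cam("top"); s=Cam("side")
v=t.hsv[...,2]; w=np.zeros_like(v); w[165:235,262:410]=1
def rect(m,z,nm):
    m=cv2.morphologyEx((m*255).astype(np.uint8),cv2.MORPH_OPEN,np.ones((3,3),np.uint8)); cs,_=cv2.findContours(m,0,2); k=max(cs,key=cv2.contourArea)
    r=cv2.minAreaRect((np.array([t.plane(p[0],z)[:2] for p in k])*1000).astype(np.float32)); print(nm,r,cv2.boxPoints(r).round(1).tolist(), cv2.boundingRect(k)); return m
print(np.percentile(v[195:215,290:380],[5,50,95]), v[225:228,300:305])
rect((v>222)&(w>0),.029,"floor")
rect((v>165)&(w>0),.05,"rim")
A,B=t.plane((302,247.1),.042),t.plane((360,253.1),.042); print(A,B,np.linalg.norm(A-B),(A+B)/2,np.degrees(np.arctan2(-(A-B)[0],(A-B)[1])))
P=t.plane((250+62/3.5,160+22/3.5),.006);Q=t.plane((250+565/3.5,160+75/3.5),.006);print(np.degrees(np.arctan2(-(P-Q)[0],(P-Q)[1])))
E
```

```text
[234. 236. 237.] [[132 124 102  86  94]
 [141 129 102  88  97]
 [141 122 100  88 103]]
floor ((598.1560668945312, -17.89409637451172), (221.44122314453125, 55.49636459350586), 84.34211730957031) [[559.5999755859375, -125.30000305175781], [614.9000244140625, -130.8000030517578], [636.7000122070312, 89.5999984741211], [581.5, 95.0]] (282, 188, 106, 36)
rim ((599.85595703125, -15.230941772460938), (260.4007568359375, 87.835693359375), 82.11039733886719) [[538.5, -138.1999969482422], [625.5, -150.1999969482422], [661.2000122070312, 107.69999694824219], [574.2000122070312, 119.80000305175781]] (272, 175, 125, 55)
[0.5092 0.0496 0.042 ] [ 0.4976 -0.0709  0.042 ] 0.1210106023681675 [ 0.5034 -0.0107  0.042 ] -5.494187437698728
-5.5989028866884265
```

```bash
python3 - <<'E'
from h import *
t=Cam("top")
print([(c.round(1),t.plane(c,.052)) for c,st in t.blobs(t.red(),30) if c[0]>100])
go([.505,-.366,.16],np.radians(12.85))
E
```

```text
[(array([540.5, 242. ]), array([ 0.5229, -0.4431,  0.052 ])), (array([637.3, 272.4]), array([ 0.4615, -0.6421,  0.052 ]))]
t 29.3 pos [ 0.483  -0.1999  0.1709] opening 0.072 F [0.4389 0.5104 0.0919] shift [-3.2618  0.7661  0.2181]
turn shares of 8deg [ 0.0056 -0.0006 -2.3163] q6 -0.43609026484382285
```

Emit:
{"op": "play_rows", "data": {"series": [[0.9,[-0.3,0.07,0],[0,0,0]],[0.9,[-0.8,0.18,0],[0,0,0]],[0.9,[-0.9,0.22,0],[0,0,0]],[0.9,[-0.8,0.18,0],[0,0,0]],[0.9,[-0.46,0.12,0],[0,0,0]],[0.9,[0,0,0],[0,0,-0.8]],[0.9,[0,0,0],[0,0,-0.9]],[0.9,[0,0,0],[0,0,-0.6]]]}}

```text
t: 30.32
tool_pos: [0.5053, -0.3666, 0.1706]
tool_rot: [1.957, 2.457, -0.0]
contact_force: [0.1, -0.2, 0.8]
opening: 0.0771
grip_force: 0.0
```

Emit:
{"op": "play_rows", "data": {"series": [[0.9,[0,0,0],[0,0,0]],[0.9,[0,0,0],[0,0,0]]]}}

```text
t: 30.58
tool_pos: [0.5051, -0.3664, 0.1708]
tool_rot: [1.963, 2.453, -0.0]
contact_force: [0.1, -0.0, 0.6]
opening: 0.0772
grip_force: 0.0
```

```bash
python3 - <<'E'
from h import *
s=Cam("side")
print("handle",[(c,st[4]) for c,st in s.blobs(s.mask((100,130,50),(130,255,255)),60) if 380<c[0]<430 and c[1]>310], s.proj([.505,-.366,.0515]))
go([.505,-.366,.054],np.radians(12.85))
E
```

```text
handle [(array([402.    , 338.8073]), np.int32(384))] [402.4491 339.4499]
t 30.6 pos [ 0.5051 -0.3664  0.1708] opening 0.077 F [ 1.1231 -0.1806 -0.4974] shift [0.0076 0.0005 2.3357]
turn shares of 8deg [-0.0001  0.0011 -0.0208] q6 -0.9680678213055595
```

Emit:
{"op": "play_rows", "data": {"series": [[0.9,[0,0,0.4],[0,0,0]],[0.9,[0,0,0.7],[0,0,0]],[0.9,[0,0,0.6],[0,0,0]],[0.9,[0,0,0.4],[0,0,0]],[0.9,[0,0,0.2],[0,0,0]],[0.9,[0,0,0],[0,0,0]],[0.9,[0,0,0],[0,0,0]]]}}

```text
t: 31.5
tool_pos: [0.5057, -0.3671, 0.0572]
tool_rot: [1.96, 2.452, -0.0]
contact_force: [0.3, -0.6, -0.1]
opening: 0.0768
grip_force: 0.0
```

Emit:
{"op": "play_rows", "data": {"series": [[0,[0,0,0],[0,0,0]],[0,[0,0,0],[0,0,0]],[0,[0,0,0],[0,0,0]],[0,[0,0,0],[0,0,0]],[0,[0,0,0],[0,0,0]],[0,[0,0,0],[0,0,0]],[0,[0,0,0],[0,0,0]]], "force": 100}}

```text
t: 32.38
tool_pos: [0.5051, -0.3664, 0.056]
tool_rot: [1.961, 2.453, 0.0]
contact_force: [2.1, 0.8, 1.4]
opening: 0.0105
grip_force: 97.8
```

Emit:
{"op": "play_rows", "data": {"series": [[0,[0,0,-0.1],[0,0,0]],[0,[0,0,-0.2],[0,0,0]],[0,[0,0,-0.3],[0,0,0]],[0,[0,0,-0.5],[0,0,0]],[0,[0,0,-0.5],[0,0,0]],[0,[0,0,-0.4],[0,0,0]],[0,[0,0,-0.2],[0,0,0]],[0,[0,0,0],[0,0,0]]]}}

```text
t: 33.38
tool_pos: [0.5052, -0.3667, 0.1667]
tool_rot: [1.961, 2.453, -0.0]
contact_force: [-0.3, 0.2, -5.0]
opening: 0.0106
grip_force: 97.7
```

```bash
python3 - <<'E'
from h import *
s=Cam("side","s3.png")
go([.598,-.0187,.17],np.radians(-5.6))
E
```

```text
t 33.4 pos [ 0.5047 -0.3662  0.1655] opening 0.011 F [-0.816  -1.0235 -3.9872] shift [ 6.3694  3.3496 -0.0888]
turn shares of 8deg [-0.0026 -0.0025  2.2892] q6 -0.96885357787513
```

Emit:
{"op": "play_rows", "data": {"series": [[0,[0.15,0.08,0],[0,0,0]],[0,[0.35,0.18,0],[0,0,0]],[0,[0.55,0.29,0],[0,0,0]],[0,[0.7,0.37,0],[0,0,0]],[0,[0.8,0.42,0],[0,0,0]],[0,[0.8,0.42,0],[0,0,0]],[0,[0.8,0.42,0],[0,0,0]],[0,[0.8,0.42,0],[0,0,0]]]}}

```text
t: 34.42
tool_pos: [0.577, -0.0933, 0.1653]
tool_rot: [-1.96, -2.454, -0.0]
contact_force: [0.6, -0.0, -4.4]
opening: 0.0104
grip_force: 97.7
```

Emit:
{"op": "play_rows", "data": {"series": [[0,[0.65,0.34,0],[0,0,0]],[0,[0.45,0.23,0],[0,0,0]],[0,[0.22,0.13,0],[0,0,0]],[0,[0.1,0.05,0],[0,0,0.3]],[0,[0,0,0],[0,0,0.6]],[0,[0,0,0],[0,0,0.7]],[0,[0,0,0],[0,0,0.5]],[0,[0,0,0],[0,0,0.19]]]}}

```text
t: 35.42
tool_pos: [0.5978, -0.0188, 0.1655]
tool_rot: [-2.328, -2.109, 0.001]
contact_force: [0.6, 0.2, -4.5]
opening: 0.01
grip_force: 97.7
```

Emit:
{"op": "play_rows", "data": {"series": [[0,[0,0,0],[0,0,0]],[0,[0,0,0],[0,0,0]]]}}

```text
t: 35.67
tool_pos: [0.5981, -0.0188, 0.1658]
tool_rot: [-2.327, -2.111, 0.0]
contact_force: [-0.5, 1.5, -4.1]
opening: 0.01
grip_force: 97.7
```

```bash
python3 - <<'E'
from h import *
s=Cam("side","s4.png")
go([.598,-.0187,.12],np.radians(-5.6))
cv2.imwrite("pics/c8.png",cv2.resize(s.im[130:310,280:460],(600,600),interpolation=2))
E
```

```text
t 35.7 pos [ 0.5981 -0.0188  0.1658] opening 0.010 F [ 0.3078 -0.4581 -5.2704] shift [ 0.002  -0.0025  0.915 ]
turn shares of 8deg [-0.001   0.0001  0.0021] q6 -0.058305263456396854
```

View pics/c8.png

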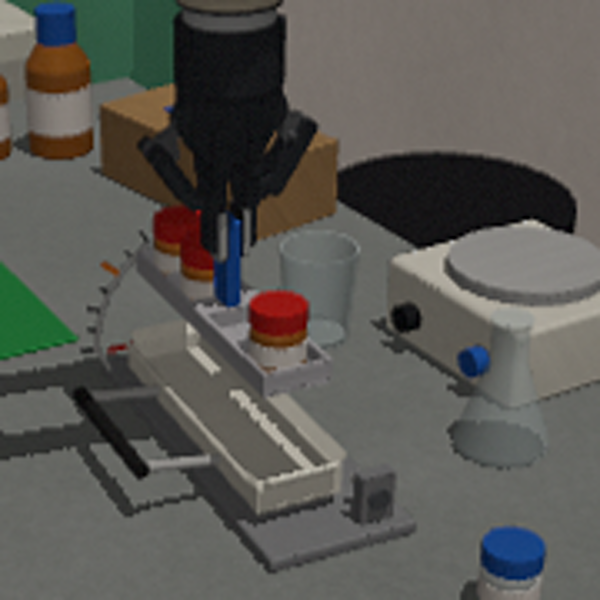

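The caddy hangs level over the tray, with the jars at crop pixels (175,230), (200,255) and (278,330). I'll lower it gently.

Emit:
{"op": "play_rows", "data": {"series": [[0,[0,0,0.3],[0,0,0]],[0,[0,0,0.4],[0,0,0]],[0,[0,0,0.3],[0,0,0]],[0,[0,0,0.15],[0,0,0]],[0,[0,0,0.1],[0,0,0]],[0,[0,0,0.1],[0,0,0]],[0,[0,0,0],[0,0,0]],[0,[0,0,0],[0,0,0]]]}}

```text
t: 36.72
tool_pos: [0.5986, -0.0189, 0.0989]
tool_rot: [2.327, 2.11, 0.001]
contact_force: [-0.6, -0.4, -5.6]
opening: 0.0102
grip_force: 97.7
```

Emit:
{"op": "play_rows", "data": {"series": [[0,[0,0,0.06],[0,0,0]],[0,[0,0,0.06],[0,0,0]],[0,[0,0,0.05],[0,0,0]],[0,[0,0,0],[0,0,0]]]}}

```text
t: 37.22
tool_pos: [0.5979, -0.0187, 0.0893]
tool_rot: [-2.327, -2.11, 0.001]
contact_force: [-0.1, 0.1, -4.7]
opening: 0.0103
grip_force: 97.7
```

Emit:
{"op": "play_rows", "data": {"series": [[0,[0,0,0.04],[0,0,0]],[0,[0,0,0.04],[0,0,0]],[0,[0,0,0.02],[0,0,0]],[0,[0,0,0],[0,0,0]]]}}

```text
t: 37.72
tool_pos: [0.5982, -0.0188, 0.085]
tool_rot: [2.327, 2.11, -0.0]
contact_force: [-1.1, -0.6, -3.4]
opening: 0.0105
grip_force: 97.8
```

Emit:
{"op": "play_rows", "data": {"series": [[0,[0,0,0.03],[0,0,0]],[0,[0,0,0],[0,0,0]],[0,[0,0,0],[0,0,0]]]}}

```text
t: 38.1
tool_pos: [0.5985, -0.0189, 0.0848]
tool_rot: [2.327, 2.11, 0.0]
contact_force: [-3.6, -0.3, 6.5]
opening: 0.0101
grip_force: 99.3
```

Emit:
{"op": "play_rows", "data": {"series": [[0.5,[0,0,0],[0,0,0]],[0.5,[0,0,0],[0,0,0]],[0.5,[0,0,-0.2],[0,0,0]],[0.5,[0,0,-0.6],[0,0,0]],[0.5,[0,0,-0.8],[0,0,0]],[0.5,[0,0,-0.6],[0,0,0]],[0.5,[0,0,0],[0,0,0]]]}}

```text
t: 38.98
tool_pos: [0.6004, -0.0192, 0.1977]
tool_rot: [2.323, 2.106, 0.008]
contact_force: [-0.4, -0.2, 0.3]
opening: 0.0428
grip_force: 0.0
```

```bash
python3 - <<'E'
from h import *
s=Cam("side")
m=s.blobs(s.mask((100,130,50),(130,255,255)),60); print([(c,st) for c,st in m if 300<c[0]<400 and c[1]>150])
print("handle exp mid",s.proj([.598,-.0187,.029+.0515]),"top",s.proj([.598,-.0187,.114]))
print([(c.round(1)) for c,st in s.blobs(s.red(),30) if 280<c[0]<400])
u=np.array([.0976,.9952]); c=np.array([.598,-.0187])
print([s.proj([*(c+k*u),.029+.047]) for k in(.084,.035,-.084)])
go([.5034,-.0100,.15],np.radians(-5.6))
cv2.imwrite("pics/c9.png",cv2.resize(s.im[170:310,290:430],(600,600),interpolation=2))
E
```

```text
[(array([347.9605, 236.8588]), array([344, 224,   8,  27, 177], dtype=int32))]
handle exp mid [348.2156 236.821 ] top [348.293  224.7813]
[array([295. ,  46.7]), array([336.6, 230.3]), array([363. , 254.2])]
[array([334.2587, 224.394 ]), array([342.2058, 232.3826]), array([363.8351, 254.1248])]
t 39.0 pos [ 0.5991 -0.019   0.1951] opening 0.043 F [-0.3145  0.3    -0.0902] shift [-0.0086 -1.9263  0.895 ]
turn shares of 8deg [ 0.0256  0.0014 -0.0006] q6 -0.057918246493087105
```

View pics/c9.png

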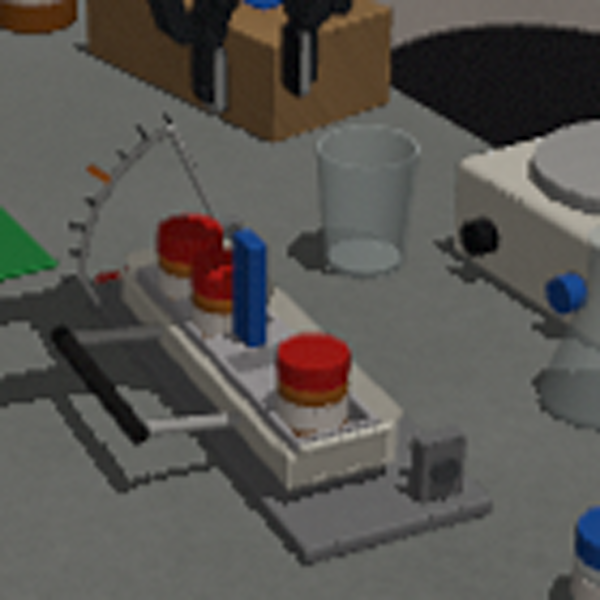

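The caddy is seated level in the tray. The handle is at crop (249,287), within half a pixel of where it should be.

Emit:
{"op": "play_rows", "data": {"series": [[0.5,[0,-0.4,0],[0,0,0]],[0.5,[0,-0.8,0],[0,0,0]],[0.5,[0,-0.7,0],[0,0,0]],[0.5,[0,0,0],[0,0,0]],[0.5,[0,0,0],[0,0,0]]]}}

```text
t: 39.65
tool_pos: [0.5037, -0.0095, 0.1924]
tool_rot: [-2.327, -2.11, 0.001]
contact_force: [-0.2, 0.6, -0.3]
opening: 0.0424
grip_force: 0.0
```

```bash
python3 - <<'E'
from h import *
go([.5028,-.0098,.028],np.radians(-5.6))
E
```

```text
t 39.6 pos [ 0.5037 -0.0095  0.1924] opening 0.042 F [-0.1683  0.6408 -0.3216] shift [-0.0072 -0.0137  3.2882]
turn shares of 8deg [-0.0061 -0.0007 -0.0011] q6 -0.06891019741791796
```

Emit:
{"op": "play_rows", "data": {"series": [[0.5,[0,-0.01,0.4],[0,0,0]],[0.5,[0,0,0.8],[0,0,0]],[0.5,[0,0,0.8],[0,0,0]],[0.5,[0,0,0.6],[0,0,0]],[0.5,[0,0,0.4],[0,0,0]],[0.5,[0,0,0.28],[0,0,0]],[0.5,[0,0,0],[0,0,0]],[0.5,[0,0,0],[0,0,0]]]}}

```text
t: 40.65
tool_pos: [0.5039, -0.0096, 0.0299]
tool_rot: [2.327, 2.11, 0.001]
contact_force: [0.5, -0.3, -0.2]
opening: 0.0428
grip_force: 0.0
```

Emit:
{"op": "play_rows", "data": {"series": [[0,[0,0,0],[0,0,0]],[0,[0,0,0],[0,0,0]],[0,[0,0,0],[0,0,0]],[0,[0,0,0],[0,0,0]],[0,[0,0,0],[0,0,0]]], "force": 60}}

```text
t: 41.28
tool_pos: [0.5031, -0.0095, 0.0304]
tool_rot: [-2.327, -2.11, 0.001]
contact_force: [-2.8, 0.5, 5.2]
opening: 0.0095
grip_force: 58.6
```

```bash
python3 - <<'E'
from h import *
go([.5028,-.0098,.028],np.radians(-5.6))
th=np.radians(np.arange(0,41,5)); r=.14235;a=np.arctan2(10,142)
f=-r*np.cos(th+a)+.142; z=r*np.sin(th+a)-.010
print("dy shares",np.diff(f)/.05,"dz",-np.diff(z)/.05, f[-1],z[-1])
E
```

```text
t 41.3 pos [ 0.5031 -0.0095  0.0304] opening 0.009 F [-2.7731  0.5271  5.2351] shift [-0.0062 -0.0053  0.0485]
turn shares of 8deg [-0.0041  0.0012 -0.0002] q6 -0.06892449488924442
dy shares [0.0282 0.0496 0.0707 0.0911 0.1109 0.1299 0.1478 0.1647] dz [-0.2468 -0.2434 -0.2381 -0.231  -0.2222 -0.2117 -0.1996 -0.1859] 0.03965077107163481 0.08893511933468873
```

Emit:
{"op": "play_rows", "data": {"series": [[0,[0,0.014,-0.123],[0,0,0]],[0,[0,0.014,-0.123],[0,0,0]],[0,[0,0.025,-0.122],[0,0,0]],[0,[0,0.025,-0.122],[0,0,0]],[0,[0,0.035,-0.119],[0,0,0]],[0,[0,0.035,-0.119],[0,0,0]],[0,[0,0.045,-0.115],[0,0,0]],[0,[0,0.045,-0.115],[0,0,0]]], "force": 40}}

```text
t: 42.28
tool_pos: [0.5135, -0.0105, 0.0768]
tool_rot: [-2.325, -2.108, 0.005]
contact_force: [-4.4, -0.8, -8.2]
opening: 0.0098
grip_force: 55.0
```

Emit:
{"op": "play_rows", "data": {"series": [[0,[0,0.055,-0.111],[0,0,0]],[0,[0,0.055,-0.111],[0,0,0]],[0,[0,0.065,-0.106],[0,0,0]],[0,[0,0.065,-0.106],[0,0,0]],[0,[0,0.074,-0.1],[0,0,0]],[0,[0,0.074,-0.1],[0,0,0]],[0,[0,0,0],[0,0,0]],[0,[0,0,0],[0,0,0]]]}}

```text
t: 43.28
tool_pos: [0.5316, -0.0123, 0.1096]
tool_rot: [-2.323, -2.107, 0.009]
contact_force: [-13.4, -0.1, 2.5]
opening: 0.0097
grip_force: 54.2
```

```bash
python3 - <<'E'
from h import *
s=Cam("side"); t=Cam("top")
o=ctrl.get_obs(); print(o["t"],o["tool_pos"],o["contact_force"])
dz=o["tool_pos"][2]-.0302
print("angle from dz",np.degrees(np.arcsin((.010+dz)/.14235))-4.03)
dx=(o["tool_pos"][:2]-np.array([.5033,-.0095]))@np.array([.995,-.0976]); print("dx",dx,np.degrees(np.arccos((.142-dx)/.14235))-4.03)
cv2.imwrite("pics/c10.png",np.hstack([cv2.resize(s.im[170:290,280:400],(500,500),interpolation=2),cv2.resize(t.im[160:260,245:305],(300,500),interpolation=2)]))
E
```

```text
43.375 [ 0.5316 -0.0123  0.1096] [-13.8083  -0.5304   3.128 ]
angle from dz 34.89815828660936
dx 0.02844990538492382 33.060642374112064
```

View pics/c10.png

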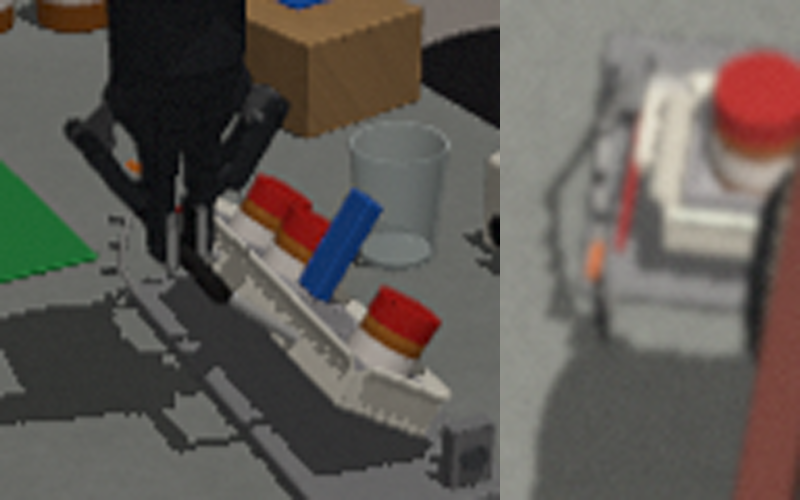

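The crop shows the cradle tilted about 34 degrees with the jars and caddy still in place. The orange mark in the top view is at about (264,212). I'll go on to 40 degrees.

Emit:
{"op": "play_rows", "data": {"series": [[0,[0,0.05,-0.06],[0,0,0]],[0,[0,0.05,-0.06],[0,0,0]],[0,[0,0.05,-0.06],[0,0,0]],[0,[0,0.05,-0.05],[0,0,0]],[0,[0,0,0],[0,0,0]]]}}

```text
t: 44.0
tool_pos: [0.5413, -0.0133, 0.1217]
tool_rot: [-2.322, -2.106, 0.011]
contact_force: [-17.0, 0.0, 6.1]
opening: 0.0095
grip_force: 53.7
```

```bash
cat >> h.py <<'E'
def tilt():
    s=Cam("side"); t=Cam("top"); o=ctrl.get_obs(); print(o["t"],o["tool_pos"],o["contact_force"],o["grip_force"])
    ex=np.array([.9952,-.0976,0]); ey=np.array([.0976,.9952,0]); ez=np.array([0,0,1.]); H=np.array([.598,-.0187,0.032])+.046*ex
    def pt(x,y,z,th): return H+(x*np.cos(th)+z*np.sin(th))*ex+y*ey+(-x*np.sin(th)+z*np.cos(th))*ez
    for c,n in((s,"side"),(t,"top")):
        b=[(q,st) for q,st in c.blobs(c.mask((100,130,50),(130,255,255)),15) if (330<q[0]<400 and 170<q[1]<270 if n=="side" else 310<q[0]<360 and 150<q[1]<230)]
        print(n,[(q.round(1),st) for q,st in b])
        for d in(30,35,40,45): print(d,c.proj(pt(-.046,0,.0485,np.radians(d))).round(1),"top face",c.proj(pt(-.046,0,.082,np.radians(d))).round(1),end=" | ")
        print()
    return s,t
E
python3 -c "
from h import *
tilt()"
```

```text
44.1 [ 0.5413 -0.0133  0.1218] [-17.1206   0.3907   5.6602] 53.70290279388428
side [(array([363.7, 227.6]), array([354, 215,  21,  26, 226], dtype=int32))]
30 [359.3 228.5] top face [365.6 216.7] | 35 [361.4 227.6] top face [368.5 216.2] | 40 [363.5 226.9] top face [371.4 216. ] | 45 [365.6 226.4] top face [374.3 216.1] | 
top [(array([338.7, 175. ]), array([333, 166,  12,  19, 175], dtype=int32))]
30 [337.5 186.4] top face [338.9 175.6] | 35 [337.8 183.5] top face [339.3 171.5] | 40 [338.1 180.6] top face [339.7 167.6] | 45 [338.4 177.7] top face [340.1 163.7] |
```

The side view puts the handle at (363.7,227.6), which matches a 40-degree tilt. I'll hold here for over two seconds.

Emit:
{"op": "play_rows", "data": {"series": [[0,[0,0,0],[0,0,0]],[0,[0,0,0],[0,0,0]],[0,[0,0,0],[0,0,0]],[0,[0,0,0],[0,0,0]],[0,[0,0,0],[0,0,0]],[0,[0,0,0],[0,0,0]],[0,[0,0,0],[0,0,0]],[0,[0,0,0],[0,0,0]]]}}

```text
t: 45.1
tool_pos: [0.5413, -0.0133, 0.1218]
tool_rot: [-2.322, -2.106, 0.01]
contact_force: [-17.6, -1.0, 6.5]
opening: 0.0097
grip_force: 53.7
```

Emit:
{"op": "play_rows", "data": {"series": [[0,[0,0,0],[0,0,0]],[0,[0,0,0],[0,0,0]],[0,[0,0,0],[0,0,0]],[0,[0,0,0],[0,0,0]],[0,[0,0,0],[0,0,0]],[0,[0,0,0],[0,0,0]],[0,[0,0,0],[0,0,0]],[0,[0,0,0],[0,0,0]]]}}

```text
t: 46.1
tool_pos: [0.5413, -0.0133, 0.1218]
tool_rot: [-2.322, -2.106, 0.01]
contact_force: [-16.7, -0.9, 6.2]
opening: 0.0097
grip_force: 53.7
```

Emit:
{"op": "play_rows", "data": {"series": [[0,[0,0,0],[0,0,0]],[0,[0,0,0],[0,0,0]],[0,[0,0,0],[0,0,0]],[0,[0,0,0],[0,0,0]],[0,[0,0,0],[0,0,0]],[0,[0,0,0],[0,0,0]]]}}

```text
t: 46.85
tool_pos: [0.5413, -0.0133, 0.1217]
tool_rot: [-2.322, -2.106, 0.01]
contact_force: [-17.9, -0.2, 6.0]
opening: 0.0095
grip_force: 53.7
```

```bash
python3 - <<'E'
from h import *
s,t=tilt()
cv2.imwrite("pics/c11.png",np.hstack([cv2.resize(s.im[170:290,280:400],(500,500),interpolation=2),cv2.resize(t.im[160:260,245:305],(300,500),interpolation=2)]))
E
```

```text
46.95 [ 0.5413 -0.0133  0.1217] [-16.7457   0.6201   6.1379] 53.69275510311127
side [(array([363.6, 227.6]), array([354, 215,  21,  26, 227], dtype=int32))]
30 [359.3 228.5] top face [365.6 216.7] | 35 [361.4 227.6] top face [368.5 216.2] | 40 [363.5 226.9] top face [371.4 216. ] | 45 [365.6 226.4] top face [374.3 216.1] | 
top [(array([338.7, 174.8]), array([333, 166,  12,  19, 177], dtype=int32))]
30 [337.5 186.4] top face [338.9 175.6] | 35 [337.8 183.5] top face [339.3 171.5] | 40 [338.1 180.6] top face [339.7 167.6] | 45 [338.4 177.7] top face [340.1 163.7] |
```

View pics/c11.png

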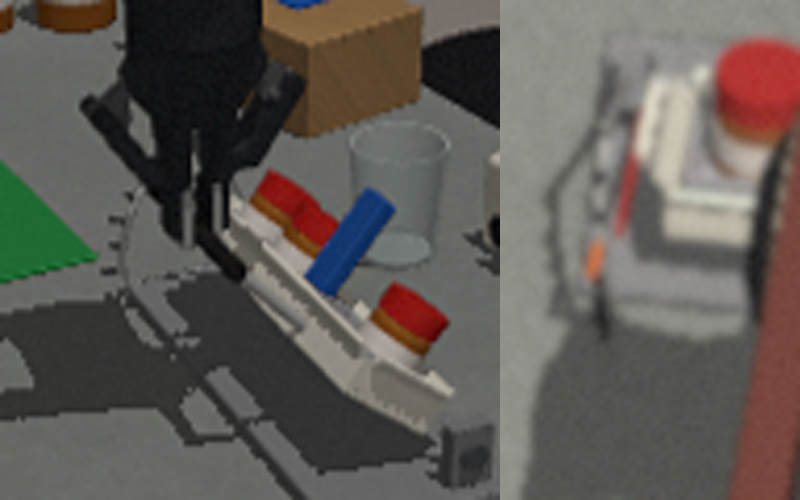

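The crop shows the cradle held at about 40 degrees with the jars and caddy in place. I'll lower it back along the same arc.

Emit:
{"op": "play_rows", "data": {"series": [[0,[0,-0.05,0.055],[0,0,0]],[0,[0,-0.05,0.055],[0,0,0]],[0,[0,-0.05,0.06],[0,0,0]],[0,[0,-0.05,0.06],[0,0,0]],[0,[0,-0.074,0.1],[0,0,0]],[0,[0,-0.074,0.1],[0,0,0]],[0,[0,-0.065,0.106],[0,0,0]],[0,[0,-0.065,0.106],[0,0,0]]]}}

```text
t: 47.95
tool_pos: [0.521, -0.0113, 0.0927]
tool_rot: [2.327, 2.11, -0.001]
contact_force: [-13.3, 0.2, 11.1]
opening: 0.0097
grip_force: 55.6
```

Emit:
{"op": "play_rows", "data": {"series": [[0,[0,-0.055,0.111],[0,0,0]],[0,[0,-0.055,0.111],[0,0,0]],[0,[0,-0.045,0.115],[0,0,0]],[0,[0,-0.045,0.115],[0,0,0]],[0,[0,-0.035,0.119],[0,0,0]],[0,[0,-0.035,0.119],[0,0,0]],[0,[0,0,0],[0,0,0]]]}}

```text
t: 48.82
tool_pos: [0.507, -0.0099, 0.0556]
tool_rot: [-2.327, -2.11, 0.002]
contact_force: [-10.5, -0.3, 2.8]
opening: 0.0095
grip_force: 56.4
```

Emit:
{"op": "play_rows", "data": {"series": [[0,[0,-0.025,0.122],[0,0,0]],[0,[0,-0.025,0.122],[0,0,0]],[0,[0,-0.014,0.1],[0,0,0]],[0,[0,-0.014,0.08],[0,0,0]],[0,[0,0,0.04],[0,0,0]],[0,[0,0,0],[0,0,0]]]}}

```text
t: 49.58
tool_pos: [0.5033, -0.0095, 0.0323]
tool_rot: [-2.327, -2.11, 0.001]
contact_force: [-9.2, 0.2, 1.4]
opening: 0.0094
grip_force: 58.1
```

Emit:
{"op": "play_rows", "data": {"series": [[0,[0,0,0.04],[0,0,0]],[0,[0,0,0.04],[0,0,0]],[0,[0,0,0],[0,0,0]]]}}

```text
t: 49.95
tool_pos: [0.5033, -0.0095, 0.0304]
tool_rot: [-2.325, -2.109, 0.004]
contact_force: [-17.2, 0.2, 18.0]
opening: 0.0098
grip_force: 59.7
```

Emit:
{"op": "play_rows", "data": {"series": [[0.5,[0,0,-0.04],[0,0,0]],[0.5,[0,0,0],[0,0,0]],[0.5,[0,0,0],[0,0,0]],[0.5,[0,0,-0.4],[0,0,0]],[0.5,[0,0,-0.8],[0,0,0]],[0.5,[0,0,-0.9],[0,0,0]],[0.5,[0,0,-0.9],[0,0,0]],[0.5,[0,0,-0.3],[0,0,0]]]}}

```text
t: 50.95
tool_pos: [0.5052, -0.0097, 0.1975]
tool_rot: [2.323, 2.107, 0.007]
contact_force: [0.5, 0.2, -0.7]
opening: 0.0425
grip_force: 0.0
```

Emit:
{"op": "play_rows", "data": {"series": [[0.5,[0,0,0],[0,0,0]],[0.5,[0,0,0],[0,0,0]]]}}

```text
t: 51.2
tool_pos: [0.502, -0.0093, 0.1912]
tool_rot: [-2.325, -2.108, 0.004]
contact_force: [0.2, -0.2, 0.4]
opening: 0.0427
grip_force: 0.0
```

```bash
python3 - <<'E'
from h import *
s=Cam("side")
print([(c.round(1),st) for c,st in s.blobs(s.mask((100,130,50),(130,255,255)),60) if 300<c[0]<400 and c[1]>150], "before 347.96,236.86")
print([(c.round(1)) for c,st in s.blobs(s.red(),30) if 280<c[0]<400 and c[1]>180])
go([.598,-.0187,.085],np.radians(-5.6))
E
```

```text
[(array([346.9, 166.7]), array([338, 161,  22,  11, 114], dtype=int32)), (array([349. , 236.6]), array([345, 223,   8,  28, 179], dtype=int32))] before 347.96,236.86
[array([338. , 227.5]), array([365.4, 253.7])]
t 51.2 pos [ 0.5019 -0.0093  0.191 ] opening 0.043 F [ 0.27    0.1289 -0.5225] shift [-0.0001  1.9395  2.1122]
turn shares of 8deg [-0.0298 -0.0021 -0.0009] q6 -0.06900709717672447
```

Emit:
{"op": "play_rows", "data": {"series": [[0.6,[0,0.4,0],[0,0,0]],[0.6,[0,0.8,0],[0,0,0]],[0.6,[0,0.75,0],[-0.03,0,0]],[0.6,[0,0,0],[0,0,0]],[0.6,[0,0,0],[0,0,0]]]}}

```text
t: 51.88
tool_pos: [0.5989, -0.0188, 0.1918]
tool_rot: [2.327, 2.11, 0.001]
contact_force: [-0.5, -0.5, -0.2]
opening: 0.0512
grip_force: 0.0
```

```bash
python3 - <<'E'
from h import *
go([.600,-.019,.085],np.radians(-5.6))
E
```

```text
t 51.9 pos [ 0.5989 -0.0188  0.1918] opening 0.051 F [-0.5405 -0.5452 -0.2301] shift [-0.0021  0.0203  2.1358]
turn shares of 8deg [ 0.0049 -0.0015 -0.0005] q6 -0.057900636651272146
```

Emit:
{"op": "play_rows", "data": {"series": [[0.6,[0,0.02,0.4],[0,0,0]],[0.6,[0,0,0.6],[0,0,0]],[0.6,[0,0,0.5],[0,0,0]],[0.6,[0,0,0.4],[0,0,0]],[0.6,[0,0,0.22],[0,0,0]],[0.6,[0,0,0],[0,0,0]],[0.6,[0,0,0],[0,0,0]]]}}

```text
t: 52.75
tool_pos: [0.6024, -0.0193, 0.0887]
tool_rot: [2.324, 2.107, 0.006]
contact_force: [-0.1, -0.1, -0.0]
opening: 0.0511
grip_force: 0.0
```

Emit:
{"op": "play_rows", "data": {"series": [[0,[0,0,0],[0,0,0]],[0,[0,0,0],[0,0,0]],[0,[0,0,0],[0,0,0]],[0,[0,0,0],[0,0,0]],[0,[0,0,0],[0,0,0]],[0,[0,0,0],[0,0,0]]], "force": 100}}

```text
t: 53.5
tool_pos: [0.6017, -0.0192, 0.0885]
tool_rot: [2.325, 2.108, 0.004]
contact_force: [-3.1, 0.6, 5.1]
opening: 0.01
grip_force: 98.4
```

Emit:
{"op": "play_rows", "data": {"series": [[0,[0,0,-0.06],[0,0,0]],[0,[0,0,-0.1],[0,0,0]],[0,[0,0,-0.2],[0,0,0]],[0,[0,0,-0.3],[0,0,0]],[0,[0,0,-0.4],[0,0,0]],[0,[0,0,-0.3],[0,0,0]],[0,[0,0,0],[0,0,0]]]}}

```text
t: 54.38
tool_pos: [0.6029, -0.0194, 0.1585]
tool_rot: [2.322, 2.106, 0.009]
contact_force: [0.9, 0.1, -4.2]
opening: 0.0098
grip_force: 97.7
```

Emit:
{"op": "play_rows", "data": {"series": [[0,[0,0,-0.2],[0,0,0]],[0,[0,0,-0.4],[0,0,0]],[0,[0,0,-0.4],[0,0,0]],[0,[0,0,-0.3],[0,0,0]],[0,[0,0,0],[0,0,-0.2]],[0,[0,0,0],[0,0,-0.24]],[0,[0,0,0],[0,0,0]],[0,[0,0,0],[0,0,0]]]}}

```text
t: 55.38
tool_pos: [0.6006, -0.019, 0.2196]
tool_rot: [2.26, 2.179, 0.003]
contact_force: [-0.8, -0.0, -5.1]
opening: 0.01
grip_force: 97.8
```

```bash
python3 - <<'E'
from h import *
t=Cam("top"); s=Cam("side","s5.png")
m=t.mask((50,100,50),(80,255,255)); cs,_=cv2.findContours(m,0,2); c=max(cs,key=cv2.contourArea)
r=cv2.minAreaRect((np.array([t.plane(p[0],.004)[:2] for p in c])*1000).astype(np.float32)); print(r)
go([.5215,.3444,.0655],np.radians(-2.1))
cv2.imwrite("pics/c12.png",cv2.resize(s.im[120:300,260:440],(600,600),interpolation=2))
E
```

```text
((521.3724975585938, 344.1839294433594), (285.6952819824219, 126.1082763671875), 87.99225616455078)
t 55.5 pos [ 0.6009 -0.019   0.22  ] opening 0.010 F [ 0.7236 -0.1662 -5.7193] shift [ 7.2066 -1.8607  3.0837]
turn shares of 8deg [0.0238 0.0009 0.0019] q6 -0.11918015330543537
```

View pics/c12.png

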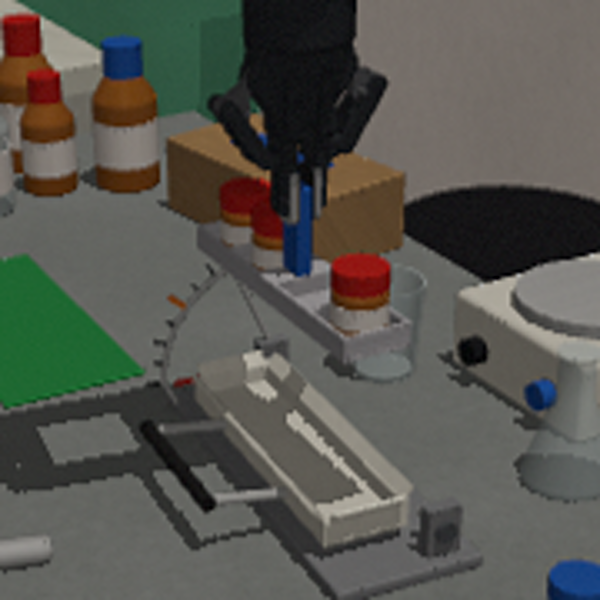

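The lifted caddy hangs level with its three jars, and the empty cradle is level. I'll carry it to the mat.

Emit:
{"op": "play_rows", "data": {"series": [[0,[0.15,-0.04,0],[0,0,0]],[0,[0.35,-0.09,0],[0,0,0]],[0,[0.55,-0.14,0],[0,0,0]],[0,[0.7,-0.18,0],[0,0,0]],[0,[0.8,-0.21,0],[0,0,0]],[0,[0.8,-0.21,0],[0,0,0]],[0,[0.8,-0.21,0],[0,0,0]],[0,[0.8,-0.21,0],[0,0,0]]]}}

```text
t: 56.48
tool_pos: [0.5444, 0.233, 0.2205]
tool_rot: [2.258, 2.18, 0.005]
contact_force: [0.2, 0.9, -4.4]
opening: 0.0099
grip_force: 97.8
```

Emit:
{"op": "play_rows", "data": {"series": [[0,[0.8,-0.21,0],[0,0,0]],[0,[0.65,-0.16,0],[0,0,0]],[0,[0.45,-0.11,0],[0,0,0]],[0,[0.25,-0.06,0],[0,0,0]],[0,[0.1,-0.02,0],[0,0,0]],[0,[0,0,0],[0,0,0]],[0,[0,0,0],[0,0,0]],[0,[0,0,0],[0,0,0]]]}}

```text
t: 57.48
tool_pos: [0.522, 0.3434, 0.2202]
tool_rot: [2.26, 2.177, 0.004]
contact_force: [0.1, -0.7, -4.7]
opening: 0.0106
grip_force: 97.8
```

```bash
python3 - <<'E'
from h import *
go([.5215,.3443,.0655],np.radians(-2.1))
E
```

```text
t 57.5 pos [0.522  0.3434 0.2202] opening 0.011 F [ 0.0778 -0.7171 -4.6509] shift [ 0.0196 -0.0245  3.0933]
turn shares of 8deg [ 0.0306  0.0028 -0.0054] q6 0.501531652339839
```

Emit:
{"op": "play_rows", "data": {"series": [[0,[0.02,-0.02,0.3],[0.03,0,0]],[0,[0,0,0.6],[0,0,0]],[0,[0,0,0.7],[0,0,0]],[0,[0,0,0.6],[0,0,0]],[0,[0,0,0.4],[0,0,0]],[0,[0,0,0.25],[0,0,0]],[0,[0,0,0.14],[0,0,0]],[0,[0,0,0],[0,0,0]]]}}

```text
t: 58.48
tool_pos: [0.5211, 0.3451, 0.0709]
tool_rot: [2.261, 2.18, 0.0]
contact_force: [0.6, 0.2, -5.3]
opening: 0.0104
grip_force: 97.8
```

Emit:
{"op": "play_rows", "data": {"series": [[0,[0,0,0.03],[0,0,0]],[0,[0,0,0.03],[0,0,0]],[0,[0,0,0],[0,0,0]]]}}

```text
t: 58.85
tool_pos: [0.5209, 0.3451, 0.0679]
tool_rot: [2.261, 2.18, 0.0]
contact_force: [0.7, 0.3, -4.3]
opening: 0.0098
grip_force: 97.8
```

Emit:
{"op": "play_rows", "data": {"series": [[0,[0,0,0.03],[0,0,0]],[0,[0,0,0.03],[0,0,0]],[0,[0,0,0.02],[0,0,0]],[0,[0,0,0],[0,0,0]]]}}

```text
t: 59.35
tool_pos: [0.5209, 0.345, 0.0637]
tool_rot: [2.261, 2.181, -0.0]
contact_force: [-0.5, -0.3, -4.1]
opening: 0.0104
grip_force: 97.9
```

Emit:
{"op": "play_rows", "data": {"series": [[0,[0,0,0.02],[0,0,0]],[0,[0,0,0.01],[0,0,0]],[0,[0,0,0],[0,0,0]]]}}

```text
t: 59.72
tool_pos: [0.521, 0.3451, 0.0637]
tool_rot: [2.261, 2.181, -0.001]
contact_force: [-4.9, -2.2, 6.0]
opening: 0.0099
grip_force: 99.3
```

Contact with the mat is felt. I'll release and retreat.

Emit:
{"op": "play_rows", "data": {"series": [[0.5,[0,0,0],[0,0,0]],[0.5,[0,0,0],[0,0,0]],[0.5,[0,0,-0.2],[0,0,0]],[0.5,[0,0,-0.6],[0,0,0]],[0.5,[0,0,-0.9],[0,0,0]],[0.5,[0,0,-0.9],[0,0,0]],[0.5,[0,0,-0.7],[0,0,0]],[0.5,[0,0,-0.3],[0,0,0]]]}}

```text
t: 60.72
tool_pos: [0.522, 0.3457, 0.246]
tool_rot: [2.26, 2.179, 0.008]
contact_force: [-0.3, -0.3, -0.5]
opening: 0.0427
grip_force: 0.0
```

Emit:
{"op": "play_rows", "data": {"series": [[0.5,[-0.6,0,0],[0,0,0]],[0.5,[-0.9,0,0],[0,0,0]],[0.5,[-0.9,0,0],[0,0,0]],[0.5,[-0.9,0,0],[0,0,0]],[0.5,[-0.9,0,0],[0,0,0]],[0.5,[-0.9,0,0],[0,0,0]],[0.5,[-0.4,0,0],[0,0,0]],[0.5,[0,0,0],[0,0,0]]]}}

```text
t: 61.72
tool_pos: [0.5104, 0.0692, 0.2413]
tool_rot: [-2.264, -2.177, 0.002]
contact_force: [-1.2, 0.5, -0.5]
opening: 0.0427
grip_force: 0.0
```

```bash
python3 - <<'E'
from h import *
t=Cam("top"); s=Cam("side")
cv2.imwrite("pics/c13.png",np.hstack([cv2.resize(t.im[160:340,60:260],(444,400),interpolation=2),cv2.resize(s.im[160:300,200:325],(356,400),interpolation=2)]))
E
```

```text
(no output)
```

View pics/c13.png

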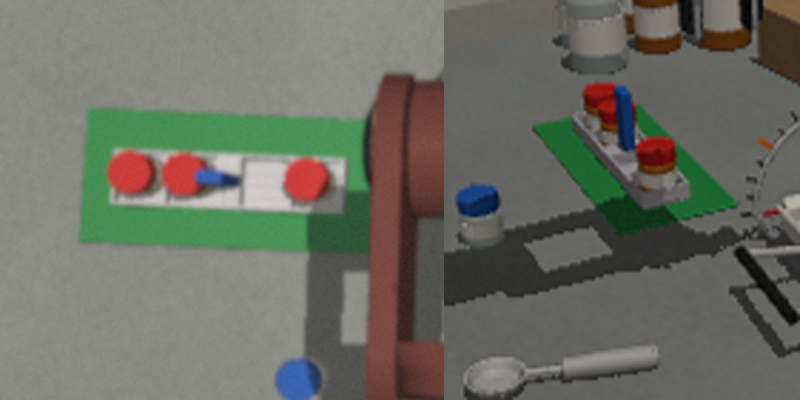

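The caddy stands centred and lengthwise on the mat with all three jars upright in their pockets. The cradle is level and the gripper is clear, so I'm handing in.

```bash
python3 -c "
from station import ctrl
print(ctrl.finish_job())"
```

```text
the job is handed in; nothing more can be done
None
```

I finished and handed in the job at about 62 s: the three red-capped jars on the bench went into the caddy, the cradle was levelled, raised to about 40° (measured from the images), held there 2.8 s and lowered level again, and the loaded caddy now stands lengthwise on the green mat; no verdict came back.

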